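# Load a chocolate block into the shaver with the push stick

### The arm

A 6-joint arm with a two-finger parallel gripper is mounted at the origin on a cart in front of the work surface, level with it; the furniture and walls round the work are solid. World frame = base frame: x ahead of the robot, y to its left, z up, the work surface at z = 0. Lengths are in mm, angles in degrees, forces in N, time in s.
With the tool pointing down it reaches from about 300 to 850 mm from the base axis. Payload 4.2 kg.
Tool frame: the origin (TCP) lies at the very end of the fingers, on their centre line; the grasp point (between the pads) lies 19 mm behind it; z points along the fingers, y is the direction in which the jaws open and shut (so a half turn about z gives the same grasp; the last joint's range is limited). The gripper opens to 91 mm and grips with 3 to 60 N. Pads are 32 mm wide; open, the fingers measure 118 mm over their backs; the gripper's body (76 mm by 178 mm) begins 60 mm behind the grasp point.
Start: joints at [71.562, 18.312, 89.639, -0, 72.044, -1.146], TCP at [170.915, 549.028, 213.976] pointing down, gripper open.
Joint ranges: [-177.97, 177.97], [-48.28, 115.42], [12.27, 149.76], [-77.06, 257.06], [2.81, 150.46], [-146.56, 146.56]. Speed limits (degrees/s): [147.25, 147.25, 180, 180, 180, 180].

### API

Orientations are given as [roll, pitch, yaw] about the fixed x, y, z axes, in that order (R = Rz(yaw) Ry(pitch) Rx(roll)).
In Python, from workcell import telemetry, grab_frame, job gives the robot as it stands.
- The arm moves only by the tool drive_tool, never from a script. Its argument "moves" is a list of rows, each an object of numbers: "claw": the closure, from -1 (fully open) to 1 (shut); "dx", "dy", "dz": the shift along the tool's x, y, z in units of 20 mm (1.0 is 20 mm); "yaw": the turn about the tool's z in units of 0.15 rad (1.0 is 0.15 rad). In form: [{"claw": .., "dx": .., "dy": .., "dz": .., "yaw": ..}, ...]. A call has 1 to 5 rows; each row shifts and turns the pose as measured when the row begins, along the tool's axes as they then stand; what a row does not reach is not made up. A row lasts 1/8 s, in which the tool goes at most 62.5 mm and 10.7 degrees, less where a joint would pass 70% of its speed; a pose out of reach is approached as far as the arm can. A call with a number of a shift or a turn outside -1 to 1 is refused whole. A call with a gripper value outside its range is refused whole. The fingers move at their own pace and stop on an object; "grip_force" is the grip in N (left out, the last holds). Time passes only in rows, so rows that do not move let the fingers close. It gives the time, the measured TCP pose, the force and the opening at its end, in the units of the state.
- telemetry.state(): the state, without advancing time (a new reading comes with each control period).
- grab_frame(name): name is "side" or "top" or "wrist"; returns a dict with "color" (384x512x3 uint8, blue, green, red), "vertical_fov" (degrees; the focal length in pixels is half the picture's height over the tangent of half this angle, whatever the lens; pixels are square), "cx", "cy" (the principal point, pixels), "pose" (4x4, takes a point from camera to world coordinates). Camera axes: x right, y down, z forward; pixel columns grow to the right and rows downward; lengths in mm; the calibration is good to about 2 mm. A picture is of the moment at which its call begins. There is no depth.
- job.job_done(): hands the job in, once; it reports no verdict.
The state is a dict: "time_s": time; "qpos": joint angles; "qvel": joint speeds; "effort": joint torques, N m; "ee_pos": TCP position; "ee_rot": TCP orientation; "force": force on the tool from outside, world axes, zero at the start; "torque": the same for the moment, N m; "gripper_width": finger opening in mm.
Only numpy, scipy, OpenCV 4.12 (cv2) and the standard library are available. Lean on these libraries where they do the work, as an engineer would, in place of code of your own. Each camera call takes 0.05 s, during which the arm holds its last target.

### The job

Load the bench chocolate shaver: with the wooden push stick (never with your fingers) slide the chocolate block along the feed channel, under the guard flap and on until you clearly feel the spring of the backing plate inside push back, without forcing it. Then draw the stick out so that the flap drops shut behind the block, which must stay in touch with the plate, and stand the stick on its sole on the worktop again, clear of the shaver. Leave the cocoa shaker, the cup and the milk jug where they are.

Things in the scene. Friction and masses are not known exactly. Their poses are not given: they have to be found in the camera images.
- mouth (a point): Point on the shaver's feed deck right below the flap hinge, on the channel's centre line, 40 mm above the worktop; x = feed direction (into the machine), z up. The opening here is 47 mm wide, 38 mm high. Open infeed deck from x = -125 mm to 0 at z = 0; its fences, 22 mm high and 54 mm apart, taper from x = -25 mm to the opening's width.
- guard_flap (a joint): Self-closing steel flap, hinged 38 mm above the deck, 32 mm long, hanging to 6 mm above the deck. 0 rad = shut; swings inward only (to 1.45 rad) against a light spring. The block lifts it on entering (a few N of push); then it drags lightly (about 1 N). It can drop shut once the block's rear is 29 mm past the hinge, as it is whenever the block is home.
- backing: Fixed guide inside the hood; origin on the deck 80 mm past the flap hinge, x = feed direction. It carries a clamped rod with a sprung white plate (40 mm wide, 26 mm high) facing the block. The plate's face stands 30 to 66 mm ahead (+x) of this origin; the setting is not reported and must be felt. It yields 5 mm at 1.6 N per mm, then is solid; press it in 1.5 to 4 mm. 12 N is too much.
- block_mid (a point): Centre of the loose dark chocolate block, 80 mm long (along its x), 44 mm wide, 24 mm high, about 0.16 kg, upright edges rounded by 4 mm. It lies in the infeed channel with its front (+x end) 5 to 25 mm short of the flap. The point is 12 mm above its underside.
- block_front (a point): Middle of the block's front (leading) face, 40 mm ahead of block_mid along the block's x.
- stick_grip (a point): Grip point in the upright handle of the loose beech push stick (0.13 kg), 70 mm above the sole's underside. Handle: 16 mm thick (stick's y), 50 mm long (x), 22 to 92 mm above the underside, top rounded. Sole: bar 30 mm wide, 22 mm high, from 45 mm behind to 120 mm ahead of this point along the stick's x. It stands on the worktop left of the shaver.
- stick_nose (a point): Middle of the stick's flat front end, rubber-faced, 28 mm wide, 22 mm high: 120 mm ahead of stick_grip along the stick's x, 11 mm above the underside of the sole.
- push_stick: The push stick as a whole; origin on the underside of the sole, below stick_grip; x towards the nose, z up.
- block: The chocolate block as a whole; origin at the centre of its underside, x along its length.
- shaver: White bench chocolate shaver, fixed, 300 mm long, 90 mm wide; origin on the worktop 40 mm below point mouth, same axes. Guard face at x = -10 mm, clear-topped hood behind it to x = 168 mm, both up to 100 mm above the worktop. Motor housing on the right side, 106 mm high, x = 43 to 168 mm, y = -30 to -112 mm.
- cocoa_shaker: White powder shaker with a perforated cap, 64 mm across, 110 mm high, standing to the right of the shaver's infeed; origin at the centre of its underside. Not to be disturbed.
- white_cup: White cup with a handle, 68x90x72 mm, standing right of the shaver; origin at the centre of its underside. Not to be disturbed.
- milk_jug: Small steel milk jug with a handle, 60x90x88 mm, standing behind the worktop scale to the left of the shaver; origin at the centre of its underside. Not to be disturbed.
Mind the look-alikes: they are no part of the job. There is more than one size of the block; the job needs the largest.

How it is judged:
By the outcome, as a careful person would: the job done as asked, in the order asked, and still so for the second after the job is handed in, with the robot touching nothing.
It also fails if it takes over 61 s, if anything falls off the work surface, if the arm or the gripper's body presses on something with over 40 N, if the wrist force passes 120 N, or if a joint passes its speed limit or range.

## Working session

There is one attempt and no reset: what is moved stays moved. The work goes in short steps, Python scripts to look and compute and a tool call to move; the robot and the scene stay as the last step left them, time stands still between calls to the robot, and variables do not carry over. Pictures are saved under pics/ and viewed, and the job is handed in when it is done.

Besides the shell and the picture viewer there is one more tool, called after "Emit:" as a command line: name --argument value ..., lists and objects as JSON in quotes. drive_tool: Moves the arm, as the interface text tells. Its arguments: {"type":"object","properties":{"moves":{"type":"array"},"grip_force":{"type":"number"}},"required":["moves"]}

```bash
mkdir -p pics; ls
python3 - <<'E'
from workcell import telemetry, grab_frame
import cv2,numpy as np
print(telemetry.state())
for n in ["side","top","wrist"]:
    f=grab_frame(n); cv2.imwrite(f"pics/{n}0.png",f["color"]); print(n,f["vertical_fov"],f["cx"],f["cy"],np.round(f["pose"],3).tolist())
E
```

```text
pics
{'time_s': 0.0, 'qpos': array([ 7.15629152e+01,  1.83524589e+01,  8.97066444e+01,  8.72713315e-04,
        7.20417684e+01, -1.14648848e+00]), 'qvel': array([ 0.02087693,  0.03772423,  0.01265108, -0.04032233,  0.13566656,
       -0.02358112]), 'effort': array([ 4.66742895e-04, -4.12448502e+01, -2.31971258e+01,  7.26745580e-02,
        4.58617788e-02, -1.43189372e-04]), 'ee_pos': array([170.74392803, 548.5456426 , 213.11044989]), 'ee_rot': array([-1.79899165e+02, -2.84786307e-03,  1.62709131e+02]), 'force': array([ 0.4763034 , -0.16241911,  0.67337858]), 'torque': array([-0.00767697, -0.04075187, -0.04205735]), 'gripper_width': 91.50646777178613}
side 47.22454440059871 255.49056875324536 187.88530930192613 [[-0.914, -0.254, 0.316, 211.127], [-0.405, 0.554, -0.727, 462.364], [0.009, -0.793, -0.609, 819.638], [0.0, 0.0, 0.0, 1.0]]
top 46.99275558220534 245.79210957094762 197.51612080834664 [[-0.028, -0.994, 0.103, 457.613], [-1.0, 0.028, -0.004, -405.271], [0.001, -0.103, -0.995, 1297.927], [0.0, 0.0, 0.0, 1.0]]
wrist 62.054230662421745 252.8562302387774 190.4462013816447 [[0.297, 0.926, 0.233, 106.28], [0.955, -0.288, -0.074, 569.448], [-0.001, 0.245, -0.97, 384.008], [0.0, 0.0, 0.0, 1.0]]
```

View pics/side0.png

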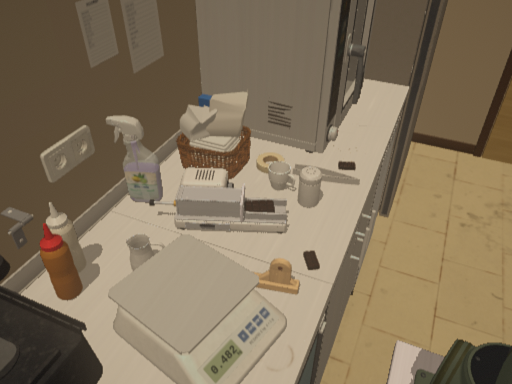

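View pics/top0.png

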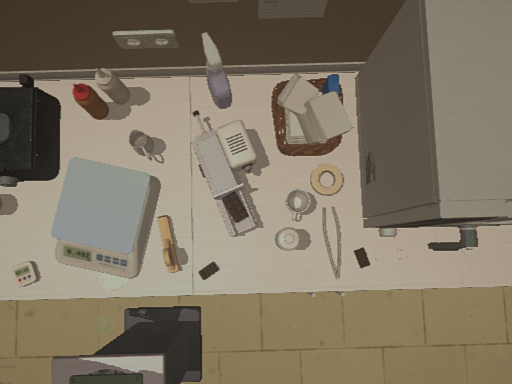

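View pics/wrist0.png

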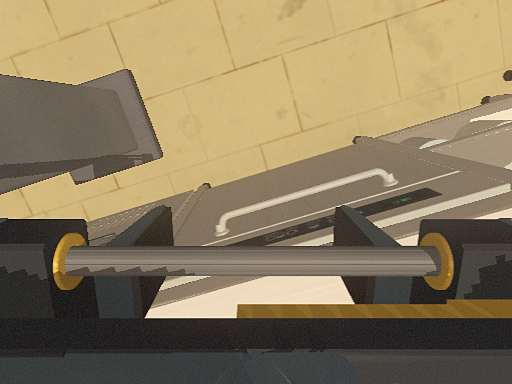

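The candidates in the top view for the block are (235,207), in the shaver's channel and largest, then (208,271) and (362,258), which are small loose pieces. For the stick, (168,245) has the upright handle; the tongs at (332,245) are not it. Next is a close crop to check both choices.

```bash
cat > h.py <<'E'
import numpy as np,cv2
from workcell import telemetry, grab_frame
def K(f):
    return 192/np.tan(np.radians(f["vertical_fov"]/2))
def ray(f,uv):
    F=f["color"].shape[0]/2/np.tan(np.radians(f["vertical_fov"]/2))
    d=np.array([(uv[0]-f["cx"])/F,(uv[1]-f["cy"])/F,1.]); P=np.array(f["pose"])
    return P[:3,3],P[:3,:3]@d
def onz(f,uv,z):
    o,d=ray(f,uv); return o+d*(z-o[2])/d[2]
def proj(f,p):
    P=np.array(f["pose"]); c=P[:3,:3].T@(np.array(p)-P[:3,3]); F=f["color"].shape[0]/2/np.tan(np.radians(f["vertical_fov"]/2))
    return np.array([f["cx"]+F*c[0]/c[2],f["cy"]+F*c[1]/c[2]])
E
python3 - <<'E'
from h import *
t=grab_frame("top")["color"]; s=grab_frame("side")["color"]
c=cv2.resize(t[90:290,130:330],None,fx=3,fy=3,interpolation=cv2.INTER_CUBIC)
cv2.imwrite("pics/topc.png",c)
c=cv2.resize(s[155:305,140:340],None,fx=4,fy=4,interpolation=cv2.INTER_CUBIC)
cv2.imwrite("pics/sidec.png",c)
E
```

```text
(no output)
```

View pics/topc.png

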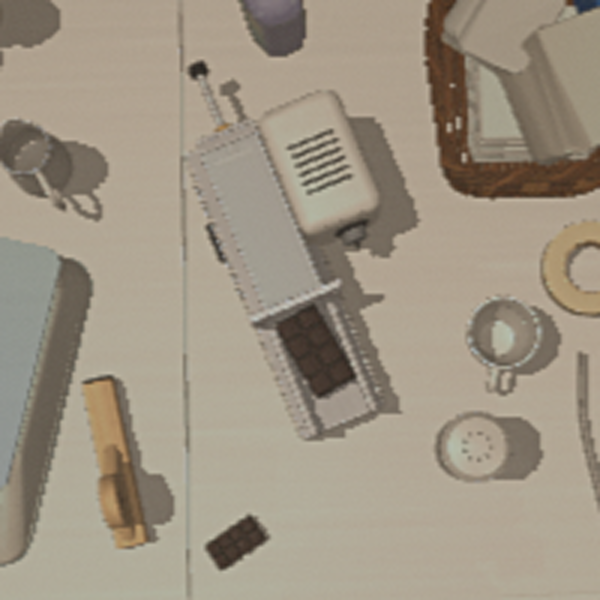

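View pics/sidec.png

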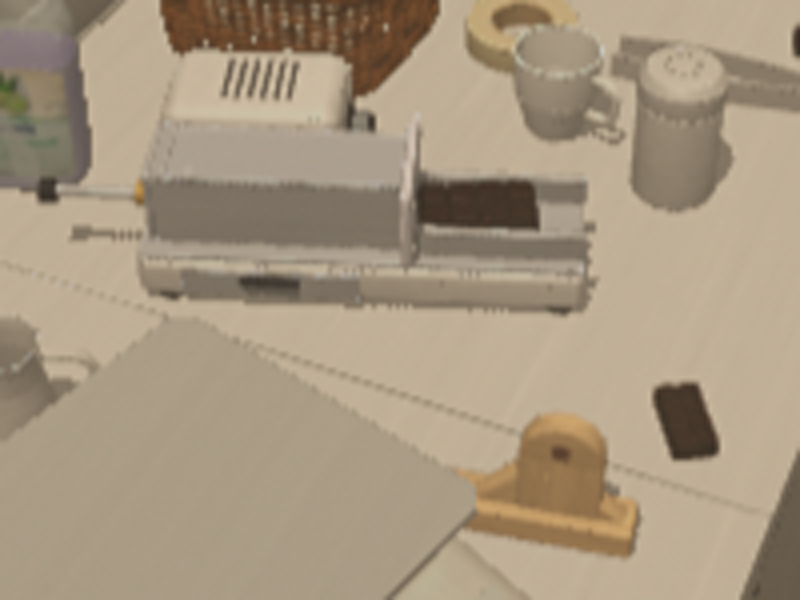

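The crops confirm both. The wide dark block in the channel is at crop pixel (317,352), with a small decoy at (237,542). The stick is at (117,460), and the infeed end corners are near (308,437) and (380,410).

Run:
```python
from h import *
f=grab_frame("top"); im=f["color"]; hsv=cv2.cvtColor(im,cv2.COLOR_BGR2HSV)
# block
roi=np.zeros(im.shape[:2],np.uint8); roi[185:240,215:260]=255
m=((im.max(2)<85)&(roi>0)).astype(np.uint8)
n,l,s,c=cv2.connectedComponentsWithStats(m); i=1+np.argmax(s[1:,4]); 
cn=cv2.findContours((l==i).astype(np.uint8),0,1)[0][0]
w=np.array([onz(f,p,64)[:2] for p in cn[:,0].astype(float)],np.float32)
print("block",cv2.minAreaRect(w),cv2.boxPoints(cv2.minAreaRect(w)).round(1).tolist())
# stick
roi[:]=0; roi[205:280,150:190]=255
m=((hsv[...,1]>95)&(roi>0)).astype(np.uint8)
n,l,s,c=cv2.connectedComponentsWithStats(m); i=1+np.argmax(s[1:,4]);print(s[i])
cn=cv2.findContours((l==i).astype(np.uint8),0,1)[0][0]
w=np.array([onz(f,p,22)[:2] for p in cn[:,0].astype(float)],np.float32)
print("stick",cv2.minAreaRect(w),cv2.boxPoints(cv2.minAreaRect(w)).round(1).tolist())
o=im.copy();o[m>0]=(0,0,255)
cv2.imwrite("pics/m.png",cv2.resize(np.hstack([o[200:280,150:250],im[200:280,150:250]]),None,fx=4,fy=4,interpolation=0))
def t(u,v):return (130+u/3-.33,90+v/3-.33)
for nm,u,v,z in [("inL",308,437,62),("inR",380,410,62),("gL",253,325,100),("gR",338,285,100),("hoodbackL",192,165,100),("hoodL front",250,315,100)]:
    print(nm,onz(f,t(u,v),z).round(1))
```

```text
block ((561.4486083984375, -377.4892883300781), (81.31480407714844, 44.87247848510742), 28.140405654907227) [[515.0, -376.8999938964844], [536.2000122070312, -416.3999938964844], [607.9000244140625, -378.1000061035156], [586.7000122070312, -338.5]]
[158 216  21  57 586]
stick ((462.53741455078125, -180.20022583007812), (160.67105102539062, 35.05012512207031), 11.454764366149902) [[380.29998779296875, -179.0], [387.29998779296875, -213.3000030517578], [544.7999877929688, -181.39999389648438], [537.7999877929688, -147.10000610351562]]
inL [ 481.  -369.4   62. ]
inR [ 504.2 -437.1   62. ]
gL [ 583.1 -323.1  100. ]
gR [ 617.6 -401.3  100. ]
hoodbackL [ 732.7 -270.1  100. ]
hoodL front [ 592.3 -320.5  100. ]
```

View pics/m.png

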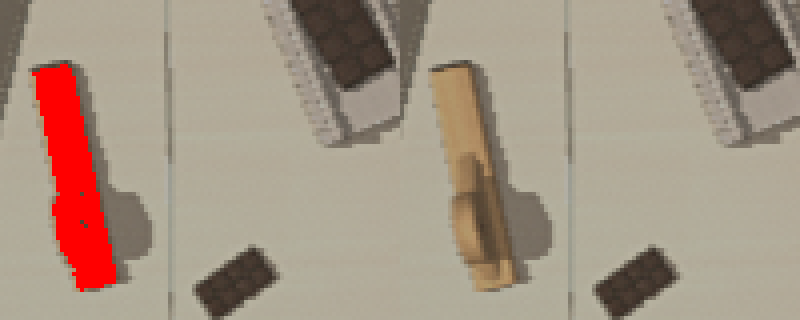

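Run:
```python
from h import *
f=grab_frame("top"); g=grab_frame("side"); im=f["color"]
P=[(158,216),(167.5,215.2),(168.75,272.25),(178.75,271.25)]
Q=[onz(f,p,22) for p in P]
for q in Q: print(q.round(1))
fr=(Q[0]+Q[1])/2; re=(Q[2]+Q[3])/2; d=fr-re; L=np.linalg.norm(d); print("L",L,"yaw",np.degrees(np.arctan2(d[1],d[0])))
gp=re+d*45/165; print("grip",gp)
# side: sole rear corners; handle top
def s(u,v):return (140+u/4-.4,155+v/4-.4)
print("rear near bottom",onz(g,s(632,553),0),"rear near top",onz(g,s(636,510),22) )
print("handle top plane92",onz(g,s(562,413),92), "hole", onz(g,s(563,453),70))
print("grip expected in side crop", (proj(g,[gp[0],gp[1],92])-[140,155])*4,(proj(f,[gp[0],gp[1],92])-[150,200])*4+[400,0])
# block / shaver rough frame
c=np.array([492.6,-403.2]);
for z,u,v in [(62,586,180),(62,586,237),(40,540,228)]: print(onz(g,s(u,v),z))
```

```text
[ 543.6 -154.8   22. ]
[ 545.1 -182.3   22. ]
[ 382.  -184.2   22. ]
[ 384.  -212.7   22. ]
L 164.1199814923151 yaw 10.510791724293831
grip [ 426.98957961 -190.2865269    22.        ]
rear near bottom [ 3.83775891e+02 -1.89104775e+02 -1.13686838e-13] rear near top [ 387.56779126 -202.28866933   22.        ]
handle top plane92 [ 433.58764181 -193.13702126   92.        ] hole [ 428.54919241 -184.43825338   70.        ]
grip expected in side crop [569.50260672 418.37413017] [465.48252835 228.16441009]
[ 506.973405   -429.41103294   62.        ]
[ 485.83783938 -373.61266322   62.        ]
[ 525.67458577 -393.62201574   40.        ]
```

```bash
cat > plan.py <<'E'
import sys
from h import *
def plan(x,y,z,yaw,step=20,n=5,calls=1,pos=None):
    s=telemetry.state(); p=np.array(s["ee_pos"]); a=s["ee_rot"][2]
    print("now t",round(s["time_s"],2),p.round(1),s["ee_rot"].round(1),"F",s["force"].round(2),"w",round(s["gripper_width"],1))
    t=np.array([x,y,z],float)
    for k in range(n):
        d=t-p; L=np.linalg.norm(d)
        dyaw=(yaw-a+180)%360-180
        if L>step: d=d*step/L
        r=np.radians(a); ex=np.array([np.cos(r),np.sin(r),0]); ey=np.array([np.sin(r),-np.cos(r),0])
        u=np.array([d@ex,d@ey,-d[2]])/20; u=np.round(u,2)
        yw=float(np.round(np.clip(-np.radians(dyaw)/.15,-1,1),2))
        print({"dx":float(u[0]),"dy":float(u[1]),"dz":float(u[2]),"yaw":yw})
        p=p+20*(u[0]*ex+u[1]*ey)+np.array([0,0,-20*u[2]]); a-=np.degrees(yw*.15)
    print("rem",np.linalg.norm(t-p).round(1),"yawrem",round((yaw-a+180)%360-180,1))
a=[float(v) for v in sys.argv[1:5]]
plan(*a,step=float(sys.argv[5]) if len(sys.argv)>5 else 20,n=int(sys.argv[6]) if len(sys.argv)>6 else 5)
E
python3 plan.py 429 -189 180 10.5 20 25
```

```text
now t 0.4 [170.9 549.  213.9] [-180.    -0.   162.7] F [ 0.6   0.38 -0.22] w 91.1
{'dx': -0.6, 'dy': -0.8, 'dz': 0.04, 'yaw': 1.0}
{'dx': -0.71, 'dy': -0.7, 'dz': 0.04, 'yaw': 1.0}
{'dx': -0.81, 'dy': -0.59, 'dz': 0.04, 'yaw': 1.0}
{'dx': -0.88, 'dy': -0.46, 'dz': 0.04, 'yaw': 1.0}
{'dx': -0.94, 'dy': -0.33, 'dz': 0.04, 'yaw': 1.0}
{'dx': -0.98, 'dy': -0.18, 'dz': 0.04, 'yaw': 1.0}
{'dx': -1.0, 'dy': -0.03, 'dz': 0.04, 'yaw': 1.0}
{'dx': -0.99, 'dy': 0.12, 'dz': 0.04, 'yaw': 1.0}
{'dx': -0.96, 'dy': 0.26, 'dz': 0.04, 'yaw': 1.0}
{'dx': -0.91, 'dy': 0.4, 'dz': 0.04, 'yaw': 1.0}
{'dx': -0.84, 'dy': 0.54, 'dz': 0.04, 'yaw': 1.0}
{'dx': -0.75, 'dy': 0.66, 'dz': 0.04, 'yaw': 1.0}
{'dx': -0.65, 'dy': 0.76, 'dz': 0.04, 'yaw': 1.0}
{'dx': -0.53, 'dy': 0.85, 'dz': 0.04, 'yaw': 1.0}
{'dx': -0.39, 'dy': 0.92, 'dz': 0.05, 'yaw': 1.0}
{'dx': -0.25, 'dy': 0.97, 'dz': 0.04, 'yaw': 1.0}
{'dx': -0.1, 'dy': 0.99, 'dz': 0.05, 'yaw': 1.0}
{'dx': 0.05, 'dy': 1.0, 'dz': 0.04, 'yaw': 0.71}
{'dx': 0.15, 'dy': 0.99, 'dz': 0.05, 'yaw': 0.0}
{'dx': 0.15, 'dy': 0.99, 'dz': 0.04, 'yaw': 0.0}
{'dx': 0.15, 'dy': 0.99, 'dz': 0.05, 'yaw': 0.0}
{'dx': 0.15, 'dy': 0.99, 'dz': 0.04, 'yaw': 0.0}
{'dx': 0.15, 'dy': 0.99, 'dz': 0.05, 'yaw': 0.0}
{'dx': 0.15, 'dy': 0.99, 'dz': 0.04, 'yaw': 0.0}
{'dx': 0.15, 'dy': 0.99, 'dz': 0.05, 'yaw': 0.0}
rem 282.5 yawrem -0.0
```

Emit:
drive_tool --moves '[{"claw": -1,"dx": -0.6,"dy": -0.8,"dz": 0,"yaw": 1},{"claw": -1,"dx": -0.7,"dy": -0.7,"dz": 0,"yaw": 1},{"claw": -1,"dx": -0.8,"dy": -0.6,"dz": 0,"yaw": 1},{"claw": -1,"dx": -0.9,"dy": -0.45,"dz": 0,"yaw": 1},{"claw": -1,"dx": -0.95,"dy": -0.35,"dz": 0,"yaw": 1}]'

```text
time_s: 1.02
ee_pos: [203.3, 452.5, 213.5]
ee_rot: [180.0, -0.0, 118.4]
force: [-0.8, 0.6, 0.6]
gripper_width: 91.2
```

```bash
python3 plan.py 429 -189 180 10.5 22 10
```

```text
now t 1.02 [203.3 452.5 213.5] [180.   -0.  118.4] F [-0.85  0.61  0.56] w 91.2
{'dx': -1.08, 'dy': -0.17, 'dz': 0.05, 'yaw': 1.0}
{'dx': -1.1, 'dy': -0.01, 'dz': 0.05, 'yaw': 1.0}
{'dx': -1.09, 'dy': 0.16, 'dz': 0.05, 'yaw': 1.0}
{'dx': -1.05, 'dy': 0.32, 'dz': 0.05, 'yaw': 1.0}
{'dx': -0.99, 'dy': 0.47, 'dz': 0.05, 'yaw': 1.0}
{'dx': -0.91, 'dy': 0.61, 'dz': 0.05, 'yaw': 1.0}
{'dx': -0.81, 'dy': 0.74, 'dz': 0.06, 'yaw': 1.0}
{'dx': -0.69, 'dy': 0.85, 'dz': 0.05, 'yaw': 1.0}
{'dx': -0.55, 'dy': 0.95, 'dz': 0.06, 'yaw': 1.0}
{'dx': -0.41, 'dy': 1.02, 'dz': 0.05, 'yaw': 1.0}
rem 461.1 yawrem -22.0
```

Emit:
drive_tool --moves '[{"claw": -1,"dx": -1,"dy": -0.15,"dz": 0,"yaw": 1},{"claw": -1,"dx": -1,"dy": 0,"dz": 0,"yaw": 1},{"claw": -1,"dx": -1,"dy": 0.15,"dz": 0,"yaw": 1},{"claw": -1,"dx": -1,"dy": 0.3,"dz": 0,"yaw": 1},{"claw": -1,"dx": -1,"dy": 0.45,"dz": 0,"yaw": 1}]'

```text
time_s: 1.65
ee_pos: [237.6, 351.5, 213.9]
ee_rot: [180.0, -0.1, 74.0]
force: [-0.2, 0.2, 0.8]
gripper_width: 91.0
```

Emit:
drive_tool --moves '[{"claw": -1,"dx": -0.95,"dy": 0.65,"dz": 0,"yaw": 1},{"claw": -1,"dx": -0.95,"dy": 0.85,"dz": 0,"yaw": 1},{"claw": -1,"dx": -0.8,"dy": 1,"dz": 0,"yaw": 1},{"claw": -1,"dx": -0.6,"dy": 1,"dz": 0,"yaw": 1},{"claw": -1,"dx": -0.4,"dy": 1,"dz": 0,"yaw": 1}]'

```text
time_s: 2.28
ee_pos: [273.7, 234.1, 214.5]
ee_rot: [-180.0, -0.2, 29.7]
force: [-0.4, 0.2, -0.3]
gripper_width: 91.2
```

```bash
python3 plan.py 429 -189 180 10.5 21 20
```

```text
now t 2.27 [273.7 234.1 214.5] [-180.    -0.2   29.7] F [-0.43  0.24 -0.35] w 91.2
{'dx': -0.17, 'dy': 1.03, 'dz': 0.08, 'yaw': 1.0}
{'dx': -0.02, 'dy': 1.05, 'dz': 0.08, 'yaw': 1.0}
{'dx': 0.14, 'dy': 1.04, 'dz': 0.08, 'yaw': 0.23}
{'dx': 0.18, 'dy': 1.03, 'dz': 0.08, 'yaw': -0.0}
{'dx': 0.18, 'dy': 1.03, 'dz': 0.08, 'yaw': -0.0}
{'dx': 0.18, 'dy': 1.03, 'dz': 0.08, 'yaw': -0.0}
{'dx': 0.18, 'dy': 1.03, 'dz': 0.08, 'yaw': -0.0}
{'dx': 0.17, 'dy': 1.03, 'dz': 0.08, 'yaw': -0.0}
{'dx': 0.18, 'dy': 1.03, 'dz': 0.08, 'yaw': -0.0}
{'dx': 0.17, 'dy': 1.03, 'dz': 0.08, 'yaw': -0.0}
{'dx': 0.18, 'dy': 1.03, 'dz': 0.08, 'yaw': -0.0}
{'dx': 0.17, 'dy': 1.03, 'dz': 0.08, 'yaw': -0.0}
{'dx': 0.18, 'dy': 1.03, 'dz': 0.08, 'yaw': -0.0}
{'dx': 0.17, 'dy': 1.03, 'dz': 0.08, 'yaw': -0.0}
{'dx': 0.18, 'dy': 1.03, 'dz': 0.08, 'yaw': -0.0}
{'dx': 0.17, 'dy': 1.03, 'dz': 0.08, 'yaw': -0.0}
{'dx': 0.18, 'dy': 1.03, 'dz': 0.08, 'yaw': -0.0}
{'dx': 0.17, 'dy': 1.03, 'dz': 0.08, 'yaw': -0.0}
{'dx': 0.17, 'dy': 1.03, 'dz': 0.08, 'yaw': -0.0}
{'dx': 0.18, 'dy': 1.03, 'dz': 0.08, 'yaw': -0.0}
rem 32.7 yawrem 0.0
```

Emit:
drive_tool --moves '[{"claw": -1,"dx": -0.15,"dy": 1,"dz": 0,"yaw": 1},{"claw": -1,"dx": 0,"dy": 1,"dz": 0,"yaw": 1},{"claw": -1,"dx": 0.15,"dy": 1,"dz": 0,"yaw": 0.2},{"claw": -1,"dx": 0.2,"dy": 1,"dz": 0,"yaw": 0},{"claw": -1,"dx": 0.2,"dy": 1,"dz": 0,"yaw": 0}]'

```text
time_s: 2.9
ee_pos: [310.7, 136.2, 215.2]
ee_rot: [-179.8, -0.3, 10.0]
force: [0.4, 0.5, -0.5]
gripper_width: 91.5
```

Emit:
drive_tool --moves '[{"claw": -1,"dx": 0.2,"dy": 1,"dz": 0,"yaw": 0},{"claw": -1,"dx": 0.2,"dy": 1,"dz": 0,"yaw": 0},{"claw": -1,"dx": 0.2,"dy": 1,"dz": 0,"yaw": 0},{"claw": -1,"dx": 0.2,"dy": 1,"dz": 0,"yaw": 0},{"claw": -1,"dx": 0.2,"dy": 1,"dz": 0,"yaw": 0}]'

```text
time_s: 3.52
ee_pos: [348.8, 37.9, 215.9]
ee_rot: [-179.8, -0.5, 10.0]
force: [-0.4, -0.5, 0.3]
gripper_width: 90.7
```

Emit:
drive_tool --moves '[{"claw": -1,"dx": 0.2,"dy": 1,"dz": 0,"yaw": 0},{"claw": -1,"dx": 0.2,"dy": 1,"dz": 0,"yaw": 0},{"claw": -1,"dx": 0.2,"dy": 1,"dz": 0,"yaw": 0},{"claw": -1,"dx": 0.2,"dy": 1,"dz": 0,"yaw": 0},{"claw": -1,"dx": 0.2,"dy": 1,"dz": 0,"yaw": 0}]'

```text
time_s: 4.15
ee_pos: [386.8, -60.5, 216.6]
ee_rot: [-179.9, -0.6, 10.0]
force: [0.1, -0.1, -0.2]
gripper_width: 91.1
```

```bash
python3 plan.py 429 -189 180 10.5 21 7
python3 - <<'E'
from h import *
f=grab_frame("wrist");cv2.imwrite("pics/w1.png",f["color"])
E
```

```text
now t 4.15 [386.8 -60.5 216.6] [-179.9   -0.6   10. ] F [ 0.14 -0.06 -0.15] w 91.1
{'dx': 0.14, 'dy': 1.0, 'dz': 0.27, 'yaw': -0.06}
{'dx': 0.14, 'dy': 1.0, 'dz': 0.27, 'yaw': 0.0}
{'dx': 0.13, 'dy': 1.0, 'dz': 0.28, 'yaw': 0.0}
{'dx': 0.14, 'dy': 1.0, 'dz': 0.27, 'yaw': 0.0}
{'dx': 0.13, 'dy': 1.0, 'dz': 0.28, 'yaw': 0.0}
{'dx': 0.14, 'dy': 1.0, 'dz': 0.27, 'yaw': 0.0}
{'dx': 0.09, 'dy': 0.7, 'dz': 0.19, 'yaw': 0.0}
rem 0.0 yawrem -0.0
```

View pics/w1.png

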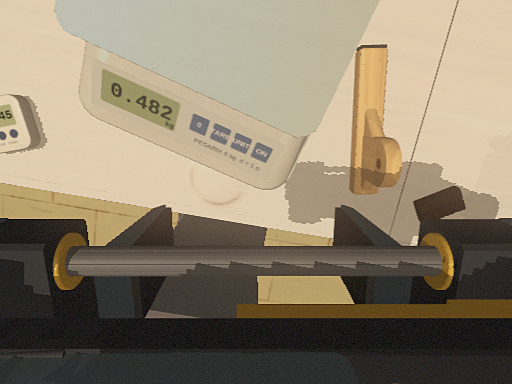

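```bash
python3 - <<'E'
from h import *
f=grab_frame("wrist")
a=onz(f,(357,47),22);b=onz(f,(386,46),22);c=onz(f,(351,193),22)
print(a,b,c,np.linalg.norm(a-b),np.linalg.norm(a-c),np.degrees(np.arctan2(*(a-c)[1::-1])))
E
cat > hs.py <<'E'
from h import *
f=grab_frame("wrist");im=f["color"];cv2.imwrite("pics/w1c.png",cv2.resize(im[30:210,320:420],None,fx=3.3,fy=3.3,interpolation=2))
E
python3 hs.py
```

```text
[ 541.99076515 -147.74716754   22.        ] [ 548.2813793  -177.89654426   22.        ] [ 385.07175209 -180.46489237   22.        ] 30.798648389192653 160.29356249291544 11.777479400828605
```

View pics/w1c.png

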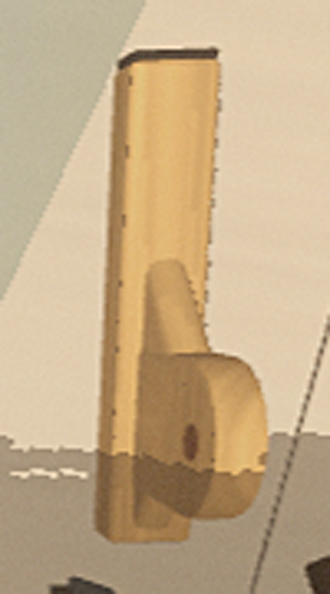

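Run:
```python
from h import *
f=grab_frame("wrist")
t=lambda u,v:(320+u/3.3-.35,30+v/3.3-.35)
a=onz(f,t(218,50),22);b=onz(f,t(206,250),22);c=onz(f,t(187,540),22);d=onz(f,t(128,60),22);e=onz(f,t(110,520),22)
r=onz(f,t(97,535),0);r2=onz(f,t(186,541),0);
y=lambda p,q:np.degrees(np.arctan2(*(p-q)[1::-1]))
print(a,b,c,y(a,b),y(a,c),np.linalg.norm(a-c)); print(d,e,y(d,e),r,r2)
for yaw in (10.5,11.5):
  ex=np.array([np.cos(np.radians(yaw)),np.sin(np.radians(yaw)),0]);ey=np.array([-ex[1],ex[0],0])
  print(a-120*ex+15*ey, c+45*ex+15*ey, "hole plane z=70", onz(f,t(188,440),70)-8*ey)
```

```text
[ 547.38051004 -174.49455516   22.        ] [ 486.50099078 -187.19585614   22.        ] [ 388.19937645 -207.12094765   22.        ] 11.78458485754118 11.583143509078115 162.4903528728455
[ 539.52436067 -146.75423884   22.        ] [ 390.58638344 -178.22608719   22.        ] 11.931560621649576 [ 380.27525622 -182.57624441    0.        ] [ 383.82112786 -216.35829701    0.        ]
[ 426.65638825 -181.61399461   22.        ] [ 429.71231441 -184.17152538   22.        ] hole plane z=70 [ 428.65595318 -186.3582961    70.        ]
[ 426.79902647 -183.71983672   22.        ] [ 429.30546914 -183.45052003   22.        ] hole plane z=70 [ 428.79301246 -186.33165448   70.        ]
```

```bash
python3 - <<'E'
from h import *
f=grab_frame("wrist")
for p in [(316,132),(300,160),(280,186)]: print(onz(f,p,50),onz(f,p,70))
E
python3 plan.py 428.5 -185 140 11.3 23 7
```

```text
[ 445.89015718 -115.36688282   50.        ] [ 446.33199538 -111.40537124   70.        ]
[ 414.2762752  -105.02649485   50.        ] [ 416.58943013 -101.67706062   70.        ]
[382.7466072  -89.53705941  50.        ] [386.92609399 -87.10448947  70.        ]
now t 4.4 [386.2 -59.4 216.4] [-179.8   -0.6   10. ] F [-0.33 -0.66 -0.32] w 91.2
{'dx': 0.15, 'dy': 0.99, 'dz': 0.57, 'yaw': -0.15}
{'dx': 0.13, 'dy': 0.99, 'dz': 0.58, 'yaw': -0.0}
{'dx': 0.13, 'dy': 0.99, 'dz': 0.57, 'yaw': -0.0}
{'dx': 0.12, 'dy': 0.99, 'dz': 0.58, 'yaw': -0.0}
{'dx': 0.13, 'dy': 0.99, 'dz': 0.58, 'yaw': -0.0}
{'dx': 0.12, 'dy': 0.99, 'dz': 0.57, 'yaw': -0.0}
{'dx': 0.08, 'dy': 0.63, 'dz': 0.37, 'yaw': -0.0}
rem 0.1 yawrem 0.0
```

Emit:
drive_tool --moves '[{"claw": 0,"dx": 0.15,"dy": 1,"dz": 0.4,"yaw": -0.15},{"claw": 0,"dx": 0.15,"dy": 1,"dz": 0.5,"yaw": 0},{"claw": 0,"dx": 0.15,"dy": 1,"dz": 0.6,"yaw": 0},{"claw": 0,"dx": 0.1,"dy": 1,"dz": 0.6,"yaw": 0},{"claw": 0,"dx": 0.1,"dy": 1,"dz": 0.6,"yaw": 0}]'

```text
time_s: 5.03
ee_pos: [419.4, -152.3, 162.2]
ee_rot: [-179.8, -0.8, 11.8]
force: [0.6, 0.2, -0.7]
gripper_width: 46.2
```

Emit:
drive_tool --moves '[{"claw": 0,"dx": 0.1,"dy": 1,"dz": 0.6,"yaw": 0},{"claw": 0,"dx": 0.1,"dy": 0.6,"dz": 0.5,"yaw": 0}]'

```text
time_s: 5.28
ee_pos: [430.9, -184.1, 138.9]
ee_rot: [-179.8, -0.8, 11.8]
force: [0.8, -0.1, 0.7]
gripper_width: 45.5
```

```bash
python3 plan.py 428.5 -185 51 11.3 20 7
python3 - <<'E'
from h import *
f=grab_frame("wrist");cv2.imwrite("pics/w2.png",f["color"])
E
```

```text
now t 5.28 [ 430.9 -184.1  138.9] [-179.8   -0.8   11.8] F [ 0.84 -0.1   0.73] w 45.5
{'dx': -0.03, 'dy': 0.0, 'dz': 1.0, 'yaw': 0.06}
{'dx': -0.03, 'dy': 0.01, 'dz': 1.0, 'yaw': -0.0}
{'dx': -0.03, 'dy': 0.0, 'dz': 1.0, 'yaw': -0.0}
{'dx': -0.03, 'dy': 0.01, 'dz': 1.0, 'yaw': -0.0}
{'dx': -0.01, 'dy': 0.0, 'dz': 0.39, 'yaw': -0.0}
{'dx': 0.0, 'dy': 0.0, 'dz': 0.0, 'yaw': -0.0}
{'dx': 0.0, 'dy': 0.0, 'dz': 0.0, 'yaw': -0.0}
rem 0.1 yawrem 0.0
```

View pics/w2.png

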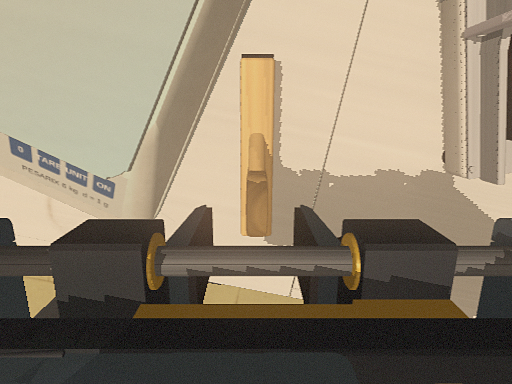

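The stick is at columns 241–274, upright and centred between the fingers, so I'm descending.

Emit:
drive_tool --moves '[{"claw": 0,"dx": -0.05,"dy": 0,"dz": 1,"yaw": 0},{"claw": 0,"dx": -0.05,"dy": 0,"dz": 1,"yaw": 0},{"claw": 0,"dx": 0,"dy": 0,"dz": 1,"yaw": 0},{"claw": 0,"dx": 0,"dy": 0,"dz": 1,"yaw": 0},{"claw": 0,"dx": 0,"dy": 0,"dz": 0.4,"yaw": 0}]'

```text
time_s: 5.95
ee_pos: [431.0, -185.0, 47.4]
ee_rot: [-179.8, -0.8, 11.7]
force: [-0.4, 0.3, 0.5]
gripper_width: 45.5
```

Emit:
drive_tool --grip_force 35 --moves '[{"claw": 1,"dx": 0,"dy": 0,"dz": 0,"yaw": 0},{"claw": 1,"dx": 0,"dy": 0,"dz": 0,"yaw": 0},{"claw": 1,"dx": 0,"dy": 0,"dz": 0,"yaw": 0},{"claw": 1,"dx": 0,"dy": 0,"dz": 0,"yaw": 0}]'

```text
time_s: 6.45
ee_pos: [432.0, -185.3, 48.8]
ee_rot: [-179.9, -0.9, 11.7]
force: [0.9, -0.3, -1.4]
gripper_width: 16.0
```

```bash
python3 plan.py 428.5 -185 51 11.3 20 1
python3 - <<'E'
from h import *
f=grab_frame("wrist");cv2.imwrite("pics/w3.png",f["color"])
E
```

```text
now t 6.45 [ 432.  -185.3   48.8] [-179.9   -0.9   11.7] F [ 0.86 -0.34 -1.37] w 16.0
{'dx': -0.17, 'dy': -0.05, 'dz': -0.11, 'yaw': 0.05}
rem 0.0 yawrem 0.0
```

View pics/w3.png

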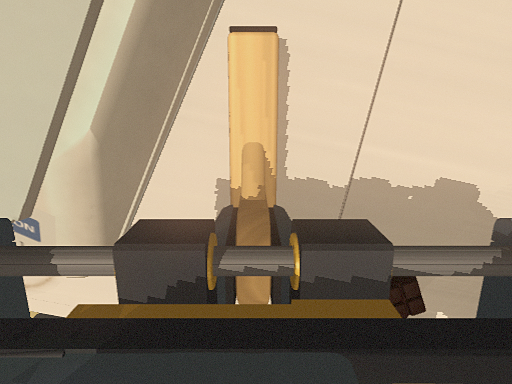

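```bash
python3 - <<'E'
from h import *
f=grab_frame("wrist");s=telemetry.state()
n=onz(f,(253.5,29),22); r=np.radians(s["ee_rot"][2]);d=n-s["ee_pos"]
print(n,d[0]*np.cos(r)+d[1]*np.sin(r),-d[0]*np.sin(r)+d[1]*np.cos(r))
E
python3 plan.py 368 -449 128 20.5 22 14
```

```text
[ 544.57163369 -162.16187161   22.        ] 115.02255252283392 -0.3290491939607989
now t 6.55 [ 431.9 -185.2   48.6] [-179.8   -0.9   11.7] F [ 0.63  0.86 -1.17] w 15.8
{'dx': -0.45, 'dy': 0.95, 'dz': -0.31, 'yaw': -1.0}
{'dx': -0.59, 'dy': 0.88, 'dz': -0.31, 'yaw': -0.02}
{'dx': -0.59, 'dy': 0.87, 'dz': -0.31, 'yaw': -0.0}
{'dx': -0.59, 'dy': 0.87, 'dz': -0.31, 'yaw': -0.0}
{'dx': -0.59, 'dy': 0.87, 'dz': -0.31, 'yaw': -0.0}
{'dx': -0.59, 'dy': 0.87, 'dz': -0.31, 'yaw': -0.0}
{'dx': -0.59, 'dy': 0.87, 'dz': -0.31, 'yaw': -0.0}
{'dx': -0.59, 'dy': 0.87, 'dz': -0.31, 'yaw': -0.0}
{'dx': -0.59, 'dy': 0.88, 'dz': -0.31, 'yaw': -0.0}
{'dx': -0.59, 'dy': 0.87, 'dz': -0.3, 'yaw': -0.0}
{'dx': -0.59, 'dy': 0.87, 'dz': -0.31, 'yaw': -0.0}
{'dx': -0.59, 'dy': 0.88, 'dz': -0.3, 'yaw': -0.0}
{'dx': -0.53, 'dy': 0.77, 'dz': -0.27, 'yaw': -0.0}
{'dx': 0.0, 'dy': -0.0, 'dz': 0.0, 'yaw': -0.0}
rem 0.1 yawrem 0.0
```

Emit:
drive_tool --moves '[{"claw": 1,"dx": -0.2,"dy": 0,"dz": -0.8,"yaw": 0},{"claw": 1,"dx": -0.2,"dy": 0,"dz": -1,"yaw": 0},{"claw": 1,"dx": -0.2,"dy": 0,"dz": -1,"yaw": 0},{"claw": 1,"dx": -0.2,"dy": 0.3,"dz": -1,"yaw": 0},{"claw": 1,"dx": -0.2,"dy": 0.8,"dz": -0.2,"yaw": -0.2}]'

```text
time_s: 7.18
ee_pos: [413.9, -210.5, 130.0]
ee_rot: [-179.8, -0.8, 13.6]
force: [0.1, -0.5, -1.4]
gripper_width: 15.8
```

```bash
python3 plan.py 368 -449 128 20.5 22 14
```

```text
now t 7.17 [ 413.9 -210.5  130. ] [-179.8   -0.8   13.6] F [ 0.13 -0.5  -1.43] w 15.8
{'dx': -0.46, 'dy': 1.0, 'dz': 0.01, 'yaw': -0.8}
{'dx': -0.57, 'dy': 0.94, 'dz': 0.01, 'yaw': -0.0}
{'dx': -0.57, 'dy': 0.94, 'dz': 0.01, 'yaw': -0.0}
{'dx': -0.57, 'dy': 0.94, 'dz': 0.01, 'yaw': -0.0}
{'dx': -0.57, 'dy': 0.94, 'dz': 0.01, 'yaw': -0.0}
{'dx': -0.57, 'dy': 0.94, 'dz': 0.01, 'yaw': -0.0}
{'dx': -0.57, 'dy': 0.94, 'dz': 0.01, 'yaw': -0.0}
{'dx': -0.57, 'dy': 0.94, 'dz': 0.01, 'yaw': -0.0}
{'dx': -0.58, 'dy': 0.94, 'dz': 0.01, 'yaw': -0.0}
{'dx': -0.57, 'dy': 0.94, 'dz': 0.0, 'yaw': -0.0}
{'dx': -0.58, 'dy': 0.94, 'dz': 0.01, 'yaw': -0.0}
{'dx': -0.02, 'dy': 0.03, 'dz': -0.0, 'yaw': -0.0}
{'dx': -0.0, 'dy': 0.0, 'dz': -0.0, 'yaw': -0.0}
{'dx': -0.0, 'dy': 0.0, 'dz': -0.0, 'yaw': -0.0}
rem 0.0 yawrem 0.0
```

Emit:
drive_tool --moves '[{"claw": 1,"dx": -0.5,"dy": 1,"dz": 0,"yaw": -0.4},{"claw": 1,"dx": -0.5,"dy": 1,"dz": 0,"yaw": -0.4},{"claw": 1,"dx": -0.6,"dy": 0.95,"dz": 0,"yaw": 0},{"claw": 1,"dx": -0.6,"dy": 0.95,"dz": 0,"yaw": 0},{"claw": 1,"dx": -0.6,"dy": 0.95,"dz": 0,"yaw": 0}]'

```text
time_s: 7.8
ee_pos: [390.7, -323.0, 129.5]
ee_rot: [-179.9, -0.8, 20.8]
force: [0.8, 0.3, -1.9]
gripper_width: 15.8
```

Emit:
drive_tool --moves '[{"claw": 1,"dx": -0.6,"dy": 0.95,"dz": 0,"yaw": 0},{"claw": 1,"dx": -0.6,"dy": 0.95,"dz": 0,"yaw": 0},{"claw": 1,"dx": -0.6,"dy": 0.95,"dz": 0,"yaw": 0},{"claw": 1,"dx": -0.6,"dy": 0.95,"dz": 0,"yaw": 0},{"claw": 1,"dx": -0.6,"dy": 0.9,"dz": 0,"yaw": 0}]'

```text
time_s: 8.43
ee_pos: [366.3, -437.5, 127.9]
ee_rot: [-179.8, -0.8, 20.8]
force: [0.1, -0.0, -1.2]
gripper_width: 15.8
```

```bash
python3 plan.py 368 -449 128 20.5 22 3
python3 - <<'E'
from h import *
f=grab_frame("wrist");cv2.imwrite("pics/w4.png",f["color"])
E
```

```text
now t 8.43 [ 366.3 -437.5  127.9] [-179.8   -0.8   20.8] F [ 0.08 -0.03 -1.19] w 15.8
{'dx': -0.13, 'dy': 0.57, 'dz': -0.0, 'yaw': 0.03}
{'dx': 0.0, 'dy': -0.0, 'dz': -0.0, 'yaw': 0.0}
{'dx': 0.0, 'dy': -0.0, 'dz': -0.0, 'yaw': 0.0}
rem 0.1 yawrem -0.0
```

View pics/w4.png

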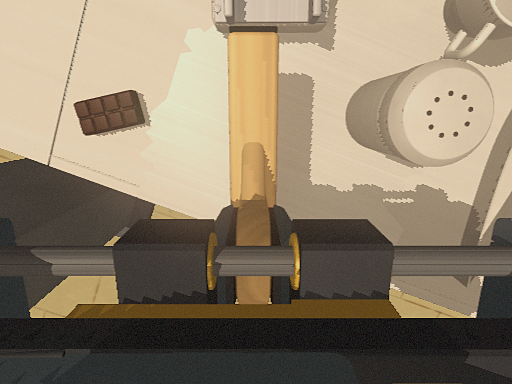

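Emit:
drive_tool --moves '[{"claw": 1,"dx": 0.8,"dy": 0.55,"dz": -0.3,"yaw": 0},{"claw": 1,"dx": 1,"dy": 0,"dz": -0.3,"yaw": 0},{"claw": 1,"dx": 1,"dy": 0,"dz": 0,"yaw": 0}]'

```text
time_s: 8.85
ee_pos: [422.3, -432.1, 140.6]
ee_rot: [-179.9, -0.8, 20.5]
force: [0.3, -0.3, -1.1]
gripper_width: 15.7
```

Run:
```python
from h import *
f=grab_frame("wrist");cv2.imwrite("pics/w5.png",cv2.resize(f["color"][0:230,100:420],None,fx=2.5,fy=2.5,interpolation=2))
import pickle;pickle.dump((f,telemetry.state()),open("w5.pkl","wb"))
```

```text
(no output)
```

View pics/w5.png

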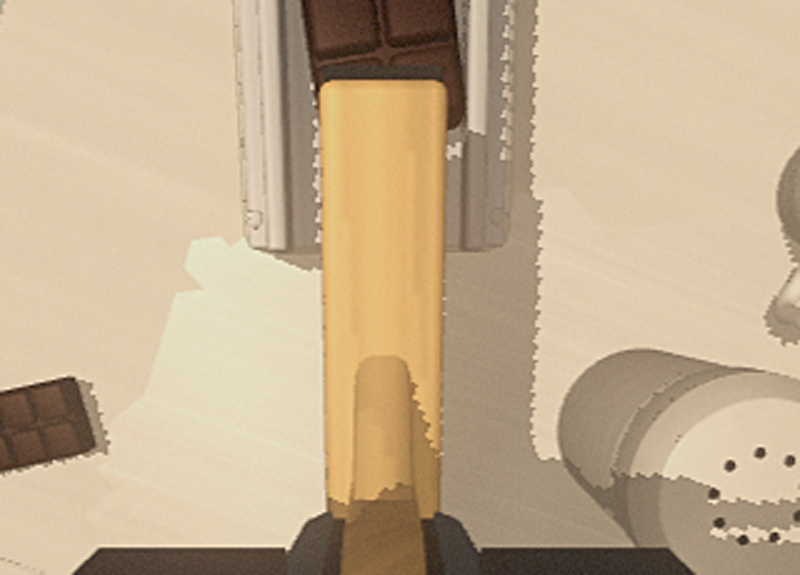

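Run:
```python
from h import *
import pickle
f,s=pickle.load(open("w5.pkl","rb"));im=f["color"]
c=cv2.resize(im[0:115,185:315],None,fx=6,fy=5,interpolation=2)
cv2.imwrite("pics/w5c.png",cv2.convertScaleAbs(c,alpha=1.0))
```

```text
(no output)
```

View pics/w5c.png

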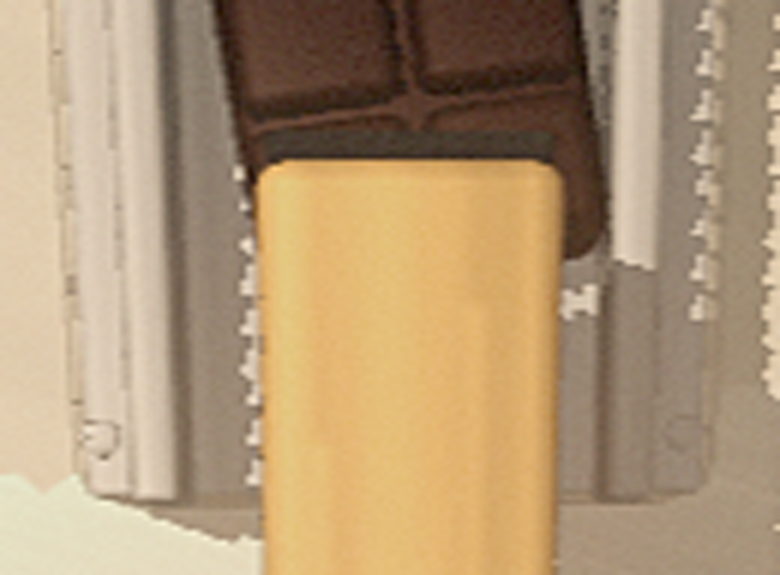

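Run:
```python
from h import *
import pickle
f,s=pickle.load(open("w5.pkl","rb"))
t=lambda u,v:(185+u/6-.4,v/5-.4)
p={k:onz(f,t(*q),62) for k,q in dict(Lt=(158,0),Lb=(175,498),Rt=(613,0),Rb=(607,498),LOt=(118,0),LOb=(133,498),ROt=(660,0),ROb=(655,498)).items()}
for k,v in p.items(): print(k,v.round(1))
y=lambda a,b:np.degrees(np.arctan2(*(a-b)[1::-1]))
print(y(p["Lt"],p["Lb"]),y(p["Rt"],p["Rb"]),np.linalg.norm(p["Lt"]-p["Rt"]),np.linalg.norm(p["Lb"]-p["Rb"]))
mb=(p["Lb"]+p["Rb"])/2; mt=(p["Lt"]+p["Rt"])/2; print("infeed end",mb,"centre yaw",y(mt,mb), "end edge yaw",y(p["LOb"],p["ROb"])-90)
yaw=y(mt,mb); ex=np.array([np.cos(np.radians(yaw)),np.sin(np.radians(yaw)),0]);ey=np.array([-ex[1],ex[0],0])
mouth=mb+125*ex;print("mouth",mouth)
for nm,q in dict(blockL1=(222,0),blockL2=(250,130),blockR1=(578,0),blockR2=(603,200),rear=(580,262)).items():
    d=onz(f,t(*q),64)-mouth; print(nm,(d@ex).round(1),(d@ey).round(1))
z=s["ee_pos"][2]-48.5+22
for nm,q in dict(noseL=(262,158),noseR=(556,158),backL=(265,560),backR=(553,560)).items():
    d=onz(f,t(*q),z)-mouth; print(nm,(d@ex).round(1),(d@ey).round(1))
d=s["ee_pos"]-mouth; print("tcp",d@ex,d@ey, s["ee_rot"])
```

```text
Lt [ 548.8 -353.1   62. ]
Lb [ 485.5 -376.9   62. ]
Rt [ 567.5 -403.3   62. ]
Rb [ 504.5 -427.8   62. ]
LOt [ 547.2 -348.7   62. ]
LOb [ 483.7 -371.9   62. ]
ROt [ 569.5 -408.4   62. ]
ROb [ 506.6 -433.4   62. ]
20.56119650689187 21.267124786324768 53.501824766891275 54.334857157510505
infeed end [ 495.02274959 -402.33477875   62.        ] centre yaw 20.91409117755495 end edge yaw 20.489206246685768
mouth [ 611.78733845 -357.71381071   62.        ]
blockL1 -57.8 19.0
blockL2 -74.5 16.2
blockR1 -58.2 -22.5
blockR2 -84.1 -25.8
rear -92.3 -23.2
noseL -89.8 11.3
noseR -90.1 -16.6
backL -134.4 12.2
backR -134.6 -16.8
tcp -200.81100444087508 -1.82425122167453 [-179.90529621   -0.88273802   20.58797359]
```

```bash
python3 plan.py 397.4 -438.1 120 20.8 20 4
```

```text
now t 8.9 [ 424.9 -431.1  140.4] [-179.9   -0.9   20.6] F [ 2.68  0.66 -0.77] w 16.1
{'dx': -0.81, 'dy': -0.09, 'dz': 0.58, 'yaw': -0.02}
{'dx': -0.6, 'dy': -0.07, 'dz': 0.44, 'yaw': -0.0}
{'dx': 0.0, 'dy': 0.0, 'dz': -0.0, 'yaw': -0.0}
{'dx': 0.0, 'dy': 0.0, 'dz': -0.0, 'yaw': -0.0}
rem 0.1 yawrem 0.0
```

Emit:
drive_tool --grip_force 45 --moves '[{"claw": 1,"dx": -0.8,"dy": -0.1,"dz": 0.2,"yaw": 0},{"claw": 1,"dx": -0.5,"dy": -0.1,"dz": 0.5,"yaw": 0},{"claw": 1,"dx": 0,"dy": 0,"dz": 0.3,"yaw": 0}]'

```text
time_s: 9.28
ee_pos: [397.2, -434.8, 118.3]
ee_rot: [-179.8, -0.8, 20.7]
force: [-0.3, -0.3, -1.7]
gripper_width: 16.0
```

```bash
python3 plan.py 397.4 -438.1 90 20.8 20 4
```

```text
now t 9.28 [ 397.2 -434.8  118.3] [-179.8   -0.8   20.7] F [-0.33 -0.31 -1.67] w 16.0
{'dx': -0.04, 'dy': 0.11, 'dz': 0.99, 'yaw': -0.01}
{'dx': -0.01, 'dy': 0.05, 'dz': 0.42, 'yaw': 0.0}
{'dx': -0.0, 'dy': -0.0, 'dz': 0.0, 'yaw': 0.0}
{'dx': -0.0, 'dy': -0.0, 'dz': 0.0, 'yaw': 0.0}
rem 0.1 yawrem -0.0
```

Emit:
drive_tool --moves '[{"claw": 1,"dx": -0.05,"dy": 0.1,"dz": 0.8,"yaw": 0},{"claw": 1,"dx": 0,"dy": 0.05,"dz": 0.5,"yaw": 0},{"claw": 1,"dx": 0,"dy": 0,"dz": 0,"yaw": 0}]'

```text
time_s: 9.65
ee_pos: [396.5, -437.7, 89.1]
ee_rot: [-179.7, -0.7, 20.7]
force: [0.7, -0.1, -0.8]
gripper_width: 15.9
```

```bash
python3 plan.py 397.4 -438.1 90 20.8 20 1
cat > look.py <<'E'
import sys,pickle
from h import *
f=grab_frame("wrist");cv2.imwrite("pics/%s.png"%sys.argv[1],cv2.resize(f["color"][0:115,185:315],None,fx=6,fy=5,interpolation=2))
pickle.dump((f,telemetry.state()),open(sys.argv[1]+".pkl","wb"))
E
python3 look.py w6
```

```text
now t 9.65 [ 396.5 -437.7   89.1] [-179.7   -0.7   20.7] F [ 0.71 -0.07 -0.79] w 15.9
{'dx': 0.04, 'dy': 0.04, 'dz': -0.05, 'yaw': -0.02}
rem 0.1 yawrem -0.0
```

View pics/w6.png

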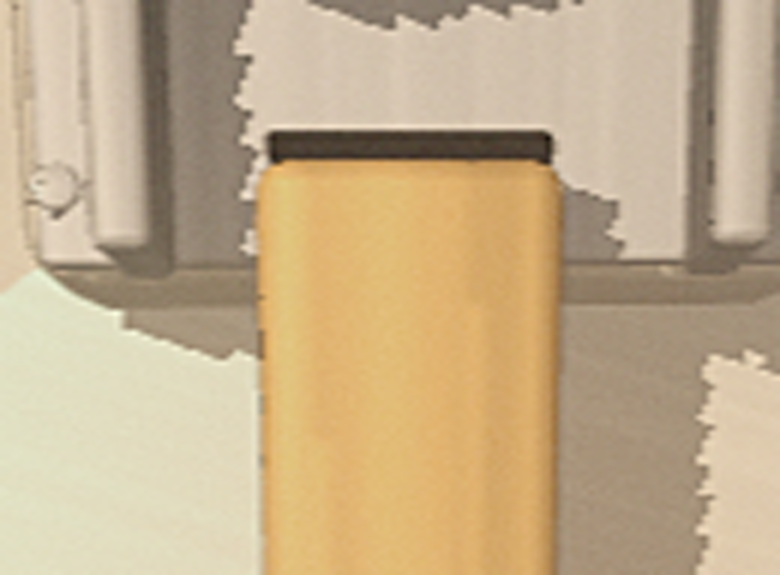

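Emit:
drive_tool --moves '[{"claw": 1,"dx": 0.2,"dy": 0.1,"dz": 0,"yaw": 0},{"claw": 1,"dx": 0.25,"dy": 0,"dz": 0,"yaw": 0},{"claw": 1,"dx": 0.25,"dy": 0,"dz": 0,"yaw": 0},{"claw": 1,"dx": 0.25,"dy": 0,"dz": 0,"yaw": 0}]'

```text
time_s: 10.2
ee_pos: [417.2, -433.4, 91.1]
ee_rot: [-179.8, -0.8, 20.7]
force: [-1.8, -0.1, -0.8]
gripper_width: 15.8
```

```bash
cat > fr.py <<'E'
from h import *
s=telemetry.state(); yaw=np.radians(20.8); ex=np.array([np.cos(yaw),np.sin(yaw),0]);ey=np.array([-ex[1],ex[0],0])
d=s["ee_pos"]-np.array([611.8,-357.7,0]); print("t",round(s["time_s"],2),"nose x",round(d@ex+115,1),"y",round(d@ey-.9,1),"z",round(d[2],1),"rot",s["ee_rot"].round(1),"Fpush",round(-s["force"]@ex,2),"lat",round(s["force"]@ey,2),"Fz",round(s["force"][2],2),"torq",s["torque"].round(2))
E
python3 fr.py; python3 look.py w7
```

```text
t 10.2 nose x -93.8 y -2.6 z 91.1 rot [-179.8   -0.8   20.7] Fpush 1.67 lat 0.54 Fz -0.82 torq [-0.13  0.37  0.03]
```

View pics/w7.png

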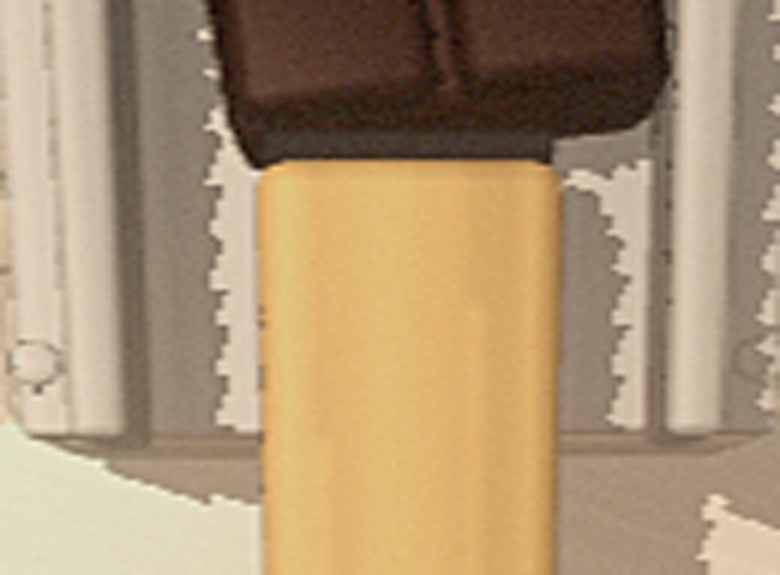

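Emit:
drive_tool --moves '[{"claw": 1,"dx": 0.25,"dy": -0.05,"dz": 0.05,"yaw": 0},{"claw": 1,"dx": 0.25,"dy": 0,"dz": 0.05,"yaw": 0},{"claw": 1,"dx": 0.25,"dy": 0,"dz": 0.02,"yaw": 0},{"claw": 1,"dx": 0.25,"dy": 0,"dz": 0.02,"yaw": 0}]'

```text
time_s: 10.75
ee_pos: [433.0, -425.2, 89.3]
ee_rot: [-179.7, -0.4, 20.9]
force: [-8.2, -2.5, 6.9]
gripper_width: 15.9
```

```bash
python3 fr.py; python3 look.py w8
```

```text
t 10.75 nose x -76.1 y -0.5 z 89.3 rot [-179.7   -0.4   20.9] Fpush 8.54 lat 0.55 Fz 6.93 torq [-0.2   1.2   0.13]
```

View pics/w8.png

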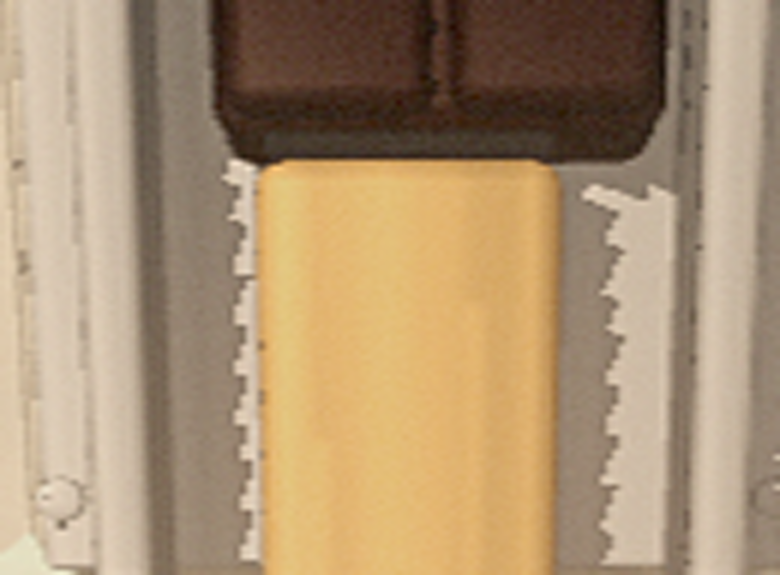

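Emit:
drive_tool --moves '[{"claw": 1,"dx": 0.2,"dy": 0.02,"dz": -0.1,"yaw": 0},{"claw": 1,"dx": 0.2,"dy": 0,"dz": 0,"yaw": 0}]'

```text
time_s: 11.05
ee_pos: [439.8, -421.8, 90.6]
ee_rot: [-179.6, -0.2, 20.9]
force: [-2.8, -0.0, -1.0]
gripper_width: 15.8
```

```bash
python3 fr.py
```

```text
t 11.05 nose x -68.6 y 0.3 z 90.6 rot [-179.6   -0.2   20.9] Fpush 2.6 lat 0.94 Fz -0.96 torq [-0.27  0.83  0.03]
```

Emit:
drive_tool --moves '[{"claw": 1,"dx": 0.25,"dy": 0,"dz": 0,"yaw": 0},{"claw": 1,"dx": 0.25,"dy": 0,"dz": 0,"yaw": 0},{"claw": 1,"dx": 0.25,"dy": 0,"dz": 0,"yaw": 0}]'

```text
time_s: 11.42
ee_pos: [455.0, -416.0, 90.0]
ee_rot: [-179.5, -0.2, 20.9]
force: [-2.3, -0.4, -2.6]
gripper_width: 15.5
```

```bash
python3 fr.py; python3 look.py w9
```

```text
t 11.43 nose x -52.3 y 0.3 z 90.0 rot [-179.5   -0.2   20.9] Fpush 2.34 lat 0.42 Fz -2.6 torq [-0.3   0.72 -0.04]
```

View pics/w9.png

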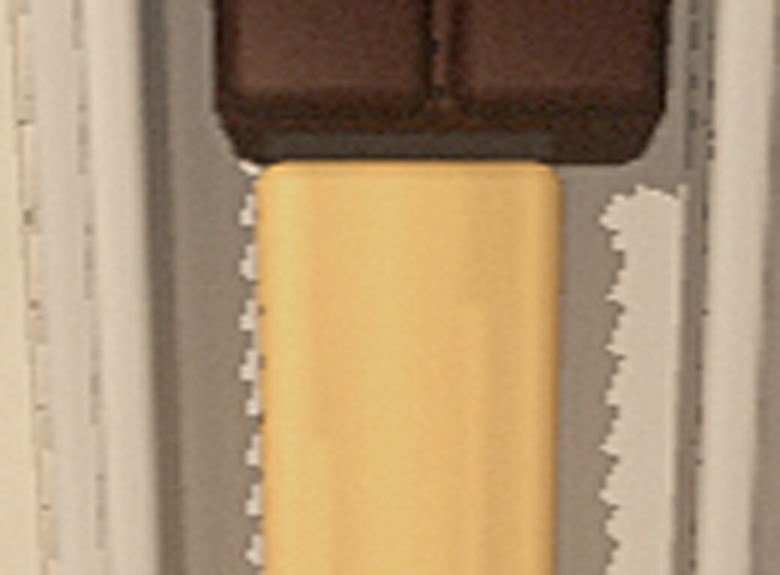

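Emit:
drive_tool --moves '[{"claw": 1,"dx": 0.25,"dy": 0.04,"dz": 0,"yaw": 0},{"claw": 1,"dx": 0.25,"dy": 0.04,"dz": 0,"yaw": 0},{"claw": 1,"dx": 0.25,"dy": 0,"dz": 0,"yaw": 0},{"claw": 1,"dx": 0.25,"dy": 0,"dz": 0,"yaw": 0}]'

```text
time_s: 11.98
ee_pos: [475.1, -408.9, 90.2]
ee_rot: [-179.4, -0.2, 21.0]
force: [-3.6, 0.1, -0.7]
gripper_width: 15.5
```

```bash
python3 fr.py
```

```text
t 11.97 nose x -31.0 y -0.2 z 90.2 rot [-179.4   -0.2   21. ] Fpush 3.33 lat 1.35 Fz -0.66 torq [-0.06  0.84  0.16]
```

Emit:
drive_tool --moves '[{"claw": 1,"dx": 0.25,"dy": 0.02,"dz": 0,"yaw": 0},{"claw": 1,"dx": 0.25,"dy": 0,"dz": 0,"yaw": 0.02},{"claw": 1,"dx": 0.25,"dy": 0,"dz": 0,"yaw": 0},{"claw": 1,"dx": 0.25,"dy": 0,"dz": 0,"yaw": 0}]'

```text
time_s: 12.48
ee_pos: [494.7, -401.2, 90.2]
ee_rot: [-179.3, -0.1, 20.8]
force: [-3.8, 0.6, 0.5]
gripper_width: 15.5
```

```bash
python3 fr.py; python3 look.py w10
```

```text
t 12.47 nose x -9.9 y -0.0 z 90.2 rot [-1.793e+02 -1.000e-01  2.080e+01] Fpush 3.3 lat 1.93 Fz 0.51 torq [0.01 0.96 0.25]
```

View pics/w10.png

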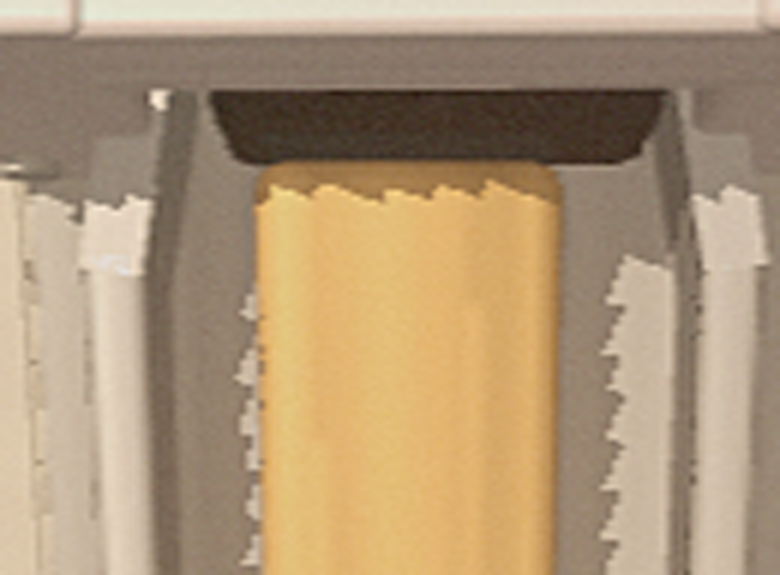

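Emit:
drive_tool --moves '[{"claw": 1,"dx": 0.25,"dy": 0,"dz": 0,"yaw": 0},{"claw": 1,"dx": 0.25,"dy": 0,"dz": 0,"yaw": 0},{"claw": 1,"dx": 0.25,"dy": 0,"dz": 0,"yaw": 0}]'

```text
time_s: 12.9
ee_pos: [510.6, -395.5, 90.1]
ee_rot: [-179.4, -0.2, 20.8]
force: [-3.3, 0.2, 0.2]
gripper_width: 15.9
```

```bash
python3 fr.py
```

```text
t 12.9 nose x 6.9 y -0.3 z 90.1 rot [-179.4   -0.2   20.8] Fpush 3.0 lat 1.39 Fz 0.16 torq [-0.09  0.93  0.22]
```

Emit:
drive_tool --moves '[{"claw": 1,"dx": 0.2,"dy": 0,"dz": 0,"yaw": 0},{"claw": 1,"dx": 0.2,"dy": 0,"dz": 0,"yaw": 0},{"claw": 1,"dx": 0.2,"dy": 0,"dz": 0,"yaw": 0}]'

```text
time_s: 13.28
ee_pos: [522.7, -390.9, 90.1]
ee_rot: [-179.4, -0.2, 20.8]
force: [-3.6, -0.3, -1.0]
gripper_width: 16.0
```

```bash
python3 fr.py
```

```text
t 13.28 nose x 19.9 y -0.3 z 90.1 rot [-179.4   -0.2   20.8] Fpush 3.46 lat 1.03 Fz -0.95 torq [-0.01  0.86  0.19]
```

Emit:
drive_tool --moves '[{"claw": 1,"dx": 0.12,"dy": 0,"dz": 0,"yaw": 0},{"claw": 1,"dx": 0.12,"dy": 0,"dz": 0,"yaw": 0}]'

```text
time_s: 13.52
ee_pos: [527.5, -389.0, 90.1]
ee_rot: [-179.4, -0.2, 20.8]
force: [-4.1, 0.3, -0.7]
gripper_width: 16.0
```

```bash
python3 fr.py
```

```text
t 13.53 nose x 25.1 y -0.2 z 90.1 rot [-179.4   -0.2   20.8] Fpush 3.73 lat 1.75 Fz -0.69 torq [-0.04  0.95  0.21]
```

Emit:
drive_tool --moves '[{"claw": 1,"dx": 0.1,"dy": 0,"dz": 0,"yaw": 0},{"claw": 1,"dx": 0.1,"dy": 0,"dz": 0,"yaw": 0}]'

```text
time_s: 13.78
ee_pos: [531.6, -387.6, 90.1]
ee_rot: [-179.4, -0.2, 20.8]
force: [-2.6, 0.3, -1.6]
gripper_width: 15.8
```

```bash
python3 fr.py
```

```text
t 13.78 nose x 29.4 y -0.4 z 90.1 rot [-179.4   -0.2   20.8] Fpush 2.29 lat 1.14 Fz -1.65 torq [-0.13  0.87  0.19]
```

Emit:
drive_tool --moves '[{"claw": 1,"dx": 0.08,"dy": 0,"dz": 0,"yaw": 0},{"claw": 1,"dx": 0.08,"dy": 0,"dz": 0,"yaw": 0}]'

```text
time_s: 14.02
ee_pos: [535.0, -386.4, 89.9]
ee_rot: [-179.4, -0.2, 20.8]
force: [-2.8, -0.3, -1.1]
gripper_width: 15.8
```

```bash
python3 fr.py
```

```text
t 14.03 nose x 33.0 y -0.4 z 89.9 rot [-179.4   -0.2   20.8] Fpush 2.7 lat 0.73 Fz -1.13 torq [0.   0.81 0.12]
```

Emit:
drive_tool --moves '[{"claw": 1,"dx": 0.08,"dy": 0,"dz": 0,"yaw": 0},{"claw": 1,"dx": 0.08,"dy": 0,"dz": 0,"yaw": 0}]'

```text
time_s: 14.28
ee_pos: [538.3, -385.1, 89.9]
ee_rot: [-179.4, -0.2, 20.8]
force: [-2.1, -0.4, -0.8]
gripper_width: 16.0
```

```bash
python3 fr.py
```

```text
t 14.28 nose x 36.5 y -0.4 z 89.9 rot [-179.4   -0.2   20.8] Fpush 2.13 lat 0.4 Fz -0.77 torq [-0.08  0.8   0.16]
```

Emit:
drive_tool --moves '[{"claw": 1,"dx": 0.07,"dy": 0,"dz": 0,"yaw": 0},{"claw": 1,"dx": 0.07,"dy": 0,"dz": 0,"yaw": 0}]'

```text
time_s: 14.52
ee_pos: [541.1, -384.1, 89.9]
ee_rot: [-179.4, -0.2, 20.8]
force: [-2.9, 0.4, -1.5]
gripper_width: 15.7
```

```bash
python3 fr.py
```

```text
t 14.53 nose x 39.5 y -0.5 z 89.9 rot [-179.4   -0.2   20.8] Fpush 2.55 lat 1.42 Fz -1.5 torq [-0.05  0.8   0.11]
```

Emit:
drive_tool --moves '[{"claw": 1,"dx": 0.07,"dy": 0,"dz": 0,"yaw": 0},{"claw": 1,"dx": 0.07,"dy": 0,"dz": 0,"yaw": 0}]'

```text
time_s: 14.78
ee_pos: [543.9, -383.0, 89.9]
ee_rot: [-179.4, -0.2, 20.8]
force: [-2.1, 0.9, -1.6]
gripper_width: 16.0
```

```bash
python3 fr.py
```

```text
t 14.78 nose x 42.5 y -0.4 z 89.9 rot [-179.4   -0.2   20.8] Fpush 1.71 lat 1.56 Fz -1.56 torq [-0.07  0.72  0.12]
```

Emit:
drive_tool --moves '[{"claw": 1,"dx": 0.05,"dy": 0,"dz": 0,"yaw": 0},{"claw": 1,"dx": 0.05,"dy": 0,"dz": 0,"yaw": 0}]'

```text
time_s: 15.02
ee_pos: [545.9, -382.3, 89.9]
ee_rot: [-179.4, -0.2, 20.8]
force: [-3.4, 0.4, -1.7]
gripper_width: 15.9
```

```bash
python3 fr.py
```

```text
t 15.03 nose x 44.7 y -0.4 z 89.9 rot [-179.4   -0.2   20.8] Fpush 2.98 lat 1.59 Fz -1.68 torq [-0.07  0.78  0.12]
```

Emit:
drive_tool --moves '[{"claw": 1,"dx": 0.07,"dy": 0,"dz": 0,"yaw": 0},{"claw": 1,"dx": 0.07,"dy": 0,"dz": 0,"yaw": 0}]'

```text
time_s: 15.28
ee_pos: [548.7, -381.2, 89.9]
ee_rot: [-179.4, -0.2, 20.8]
force: [-2.9, 0.2, -1.0]
gripper_width: 16.0
```

```bash
python3 fr.py
```

```text
t 15.28 nose x 47.6 y -0.4 z 89.9 rot [-179.4   -0.2   20.8] Fpush 2.64 lat 1.18 Fz -1.0 torq [-0.08  0.78  0.17]
```

Emit:
drive_tool --moves '[{"claw": 1,"dx": 0.05,"dy": 0,"dz": 0,"yaw": 0},{"claw": 1,"dx": 0.05,"dy": 0,"dz": 0,"yaw": 0}]'

```text
time_s: 15.52
ee_pos: [550.7, -380.4, 89.9]
ee_rot: [-179.4, -0.2, 20.8]
force: [-1.7, 0.8, -0.8]
gripper_width: 15.6
```

```bash
python3 fr.py
```

```text
t 15.53 nose x 49.8 y -0.4 z 89.9 rot [-179.4   -0.2   20.8] Fpush 1.26 lat 1.35 Fz -0.82 torq [-0.07  0.79  0.15]
```

Emit:
drive_tool --moves '[{"claw": 1,"dx": 0.07,"dy": 0,"dz": 0,"yaw": 0},{"claw": 1,"dx": 0.07,"dy": 0,"dz": 0,"yaw": 0}]'

```text
time_s: 15.78
ee_pos: [553.5, -379.3, 89.9]
ee_rot: [-179.4, -0.2, 20.8]
force: [-3.0, 0.3, -2.4]
gripper_width: 15.4
```

```bash
python3 fr.py
```

```text
t 15.78 nose x 52.8 y -0.4 z 89.9 rot [-179.4   -0.2   20.8] Fpush 2.68 lat 1.3 Fz -2.4 torq [-0.06  0.82  0.12]
```

Emit:
drive_tool --moves '[{"claw": 1,"dx": 0.05,"dy": 0,"dz": 0,"yaw": 0},{"claw": 1,"dx": 0.05,"dy": 0,"dz": 0,"yaw": 0}]'

```text
time_s: 16.02
ee_pos: [555.5, -378.6, 89.9]
ee_rot: [-179.4, -0.2, 20.8]
force: [-3.2, -0.2, -2.4]
gripper_width: 15.3
```

```bash
python3 fr.py
```

```text
t 16.02 nose x 55.0 y -0.4 z 89.9 rot [-179.4   -0.2   20.8] Fpush 3.02 lat 0.94 Fz -2.37 torq [-0.11  0.82  0.18]
```

Emit:
drive_tool --moves '[{"claw": 1,"dx": 0.06,"dy": 0,"dz": 0,"yaw": 0},{"claw": 1,"dx": 0.06,"dy": 0,"dz": 0,"yaw": 0}]'

```text
time_s: 16.27
ee_pos: [557.9, -377.6, 89.9]
ee_rot: [-179.4, -0.2, 20.8]
force: [-2.6, 0.1, -1.2]
gripper_width: 15.9
```

```bash
python3 fr.py
```

```text
t 16.27 nose x 57.5 y -0.4 z 89.9 rot [-179.4   -0.2   20.8] Fpush 2.36 lat 1.01 Fz -1.18 torq [-0.03  0.75  0.15]
```

Emit:
drive_tool --moves '[{"claw": 1,"dx": 0.05,"dy": 0,"dz": 0,"yaw": 0},{"claw": 1,"dx": 0.05,"dy": 0,"dz": 0,"yaw": 0}]'

```text
time_s: 16.52
ee_pos: [559.9, -376.8, 89.9]
ee_rot: [-179.4, -0.2, 20.8]
force: [-2.4, 0.4, -0.7]
gripper_width: 16.0
```

```bash
python3 fr.py; python3 look.py w11
```

```text
t 16.52 nose x 59.7 y -0.4 z 89.9 rot [-179.4   -0.2   20.8] Fpush 2.1 lat 1.25 Fz -0.75 torq [-0.05  0.78  0.14]
```

View pics/w11.png

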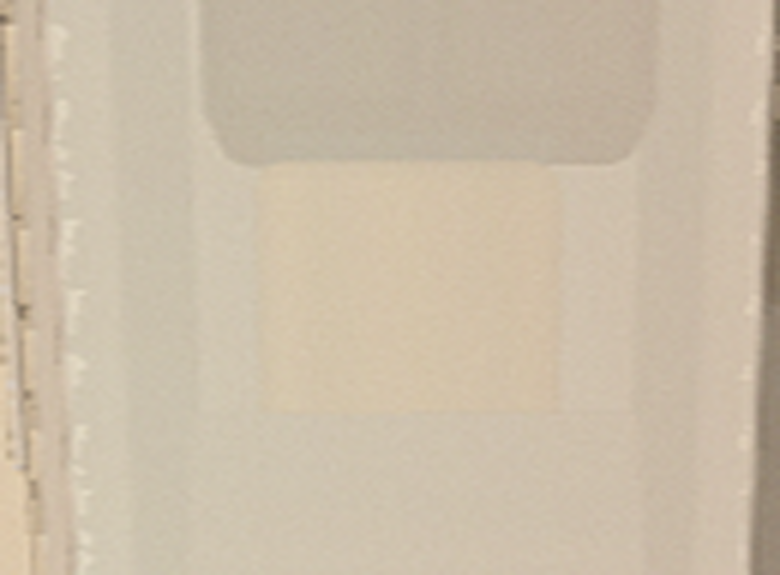

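Through the clear hood, the block's rear is flush on the stick nose at crop row 163 and the flap is lifted on the stick.

Emit:
drive_tool --moves '[{"claw": 1,"dx": 0.05,"dy": 0,"dz": 0,"yaw": 0},{"claw": 1,"dx": 0.05,"dy": 0,"dz": 0,"yaw": 0}]'

```text
time_s: 16.82
ee_pos: [562.0, -376.0, 89.9]
ee_rot: [-179.4, -0.2, 20.8]
force: [-3.4, 0.4, -1.5]
gripper_width: 15.7
```

```bash
python3 fr.py
```

```text
t 16.82 nose x 62.0 y -0.4 z 89.9 rot [-179.4   -0.2   20.8] Fpush 3.08 lat 1.57 Fz -1.48 torq [-0.05  0.84  0.15]
```

Emit:
drive_tool --moves '[{"claw": 1,"dx": 0.05,"dy": 0,"dz": 0,"yaw": 0},{"claw": 1,"dx": 0.05,"dy": 0,"dz": 0,"yaw": 0}]'

```text
time_s: 17.08
ee_pos: [564.0, -375.3, 89.9]
ee_rot: [-179.4, -0.2, 20.8]
force: [-4.2, -0.2, -1.5]
gripper_width: 15.6
```

```bash
python3 fr.py
```

```text
t 17.07 nose x 64.0 y -0.4 z 89.9 rot [-179.4   -0.2   20.8] Fpush 4.0 lat 1.29 Fz -1.54 torq [-0.09  0.91  0.19]
```

Emit:
drive_tool --moves '[{"claw": 1,"dx": 0.05,"dy": 0,"dz": 0,"yaw": 0}]'

```text
time_s: 17.2
ee_pos: [564.5, -375.1, 90.0]
ee_rot: [-179.4, -0.2, 20.8]
force: [-5.1, -1.3, -0.3]
gripper_width: 15.7
```

```bash
python3 fr.py
```

```text
t 17.2 nose x 64.6 y -0.4 z 90.0 rot [-179.4   -0.2   20.8] Fpush 5.21 lat 0.61 Fz -0.32 torq [-0.2   1.11  0.17]
```

Emit:
drive_tool --moves '[{"claw": 1,"dx": 0.05,"dy": 0,"dz": 0,"yaw": 0}]'

```text
time_s: 17.32
ee_pos: [564.9, -375.0, 90.1]
ee_rot: [-179.4, -0.1, 20.8]
force: [-5.9, -1.6, 0.8]
gripper_width: 15.9
```

```bash
python3 fr.py
```

```text
t 17.32 nose x 65.0 y -0.4 z 90.1 rot [-1.794e+02 -1.000e-01  2.080e+01] Fpush 6.11 lat 0.61 Fz 0.78 torq [-0.17  1.21  0.19]
```

Emit:
drive_tool --moves '[{"claw": 1,"dx": 0.05,"dy": 0,"dz": 0,"yaw": 0}]'

```text
time_s: 17.45
ee_pos: [565.0, -375.0, 90.3]
ee_rot: [-179.3, -0.0, 20.8]
force: [-6.3, -0.1, 0.3]
gripper_width: 15.4
```

```bash
python3 fr.py; python3 look.py w12; python3 fr.py
```

```text
t 17.45 nose x 65.1 y -0.4 z 90.3 rot [-179.3   -0.    20.8] Fpush 5.88 lat 2.15 Fz 0.25 torq [-0.22  1.27  0.13]
t 17.5 nose x 65.2 y -0.4 z 90.4 rot [-179.3   -0.    20.8] Fpush 5.92 lat 0.81 Fz 0.1 torq [-0.2  1.2  0.2]
```

View pics/w12.png

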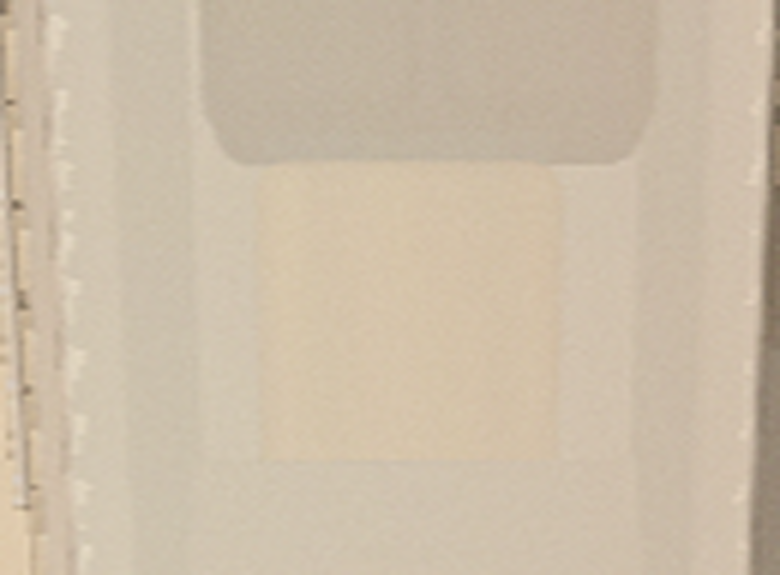

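```bash
python3 - <<'E'
from h import *
s=grab_frame("side")["color"]
cv2.imwrite("pics/s2.png",cv2.resize(s[155:305,160:320],None,fx=5,fy=4,interpolation=2))
E
python3 fr.py
```

```text
t 17.55 nose x 65.2 y -0.4 z 90.3 rot [-179.3   -0.    20.8] Fpush 5.9 lat 0.63 Fz 0.19 torq [-0.2   1.19  0.17]
```

View pics/s2.png

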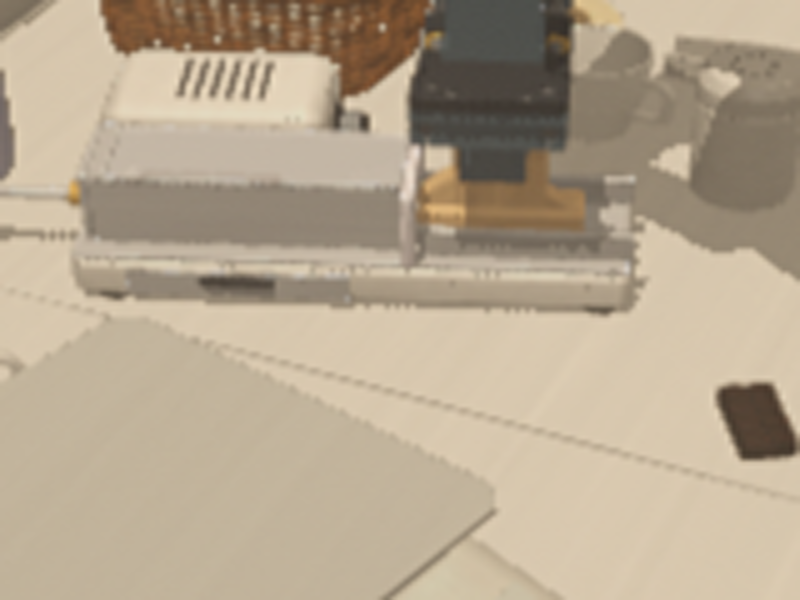

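Emit:
drive_tool --moves '[{"claw": 1,"dx": 0.06,"dy": 0,"dz": 0,"yaw": 0}]'

```text
time_s: 17.68
ee_pos: [565.3, -374.9, 90.5]
ee_rot: [-179.3, 0.1, 20.8]
force: [-6.2, -1.0, 1.0]
gripper_width: 15.5
```

```bash
python3 fr.py
```

```text
t 17.68 nose x 65.4 y -0.5 z 90.5 rot [-1.793e+02  1.000e-01  2.080e+01] Fpush 6.15 lat 1.24 Fz 1.02 torq [-0.2   1.31  0.21]
```

Emit:
drive_tool --moves '[{"claw": 1,"dx": 0.07,"dy": 0,"dz": 0,"yaw": 0}]'

```text
time_s: 17.8
ee_pos: [565.4, -374.9, 90.8]
ee_rot: [-179.3, 0.2, 20.8]
force: [-6.8, -1.3, 2.0]
gripper_width: 15.7
```

```bash
python3 fr.py
```

```text
t 17.8 nose x 65.6 y -0.5 z 90.8 rot [-179.3    0.2   20.8] Fpush 6.79 lat 1.22 Fz 2.0 torq [-0.33  1.42  0.16]
```

The spring pushes back: push rose from about 2.5 N to 6.8 N over about 3 mm, or roughly 2.5 mm of press. Drawing back gently now.

Emit:
drive_tool --moves '[{"claw": 1,"dx": -0.05,"dy": 0,"dz": 0,"yaw": 0},{"claw": 1,"dx": -0.05,"dy": 0,"dz": 0,"yaw": 0},{"claw": 1,"dx": -0.05,"dy": 0,"dz": 0,"yaw": 0},{"claw": 1,"dx": -0.05,"dy": 0,"dz": 0,"yaw": 0},{"claw": 1,"dx": -0.1,"dy": 0,"dz": 0,"yaw": 0}]'

```text
time_s: 18.42
ee_pos: [563.3, -376.5, 90.7]
ee_rot: [-179.5, -0.2, 20.7]
force: [0.0, -0.0, -2.3]
gripper_width: 15.6
```

```bash
python3 fr.py; python3 look.py w13
```

```text
t 18.43 nose x 62.9 y -1.3 z 90.7 rot [-179.5   -0.2   20.7] Fpush -0.0 lat -0.01 Fz -2.31 torq [-0.09  0.1   0.01]
```

View pics/w13.png

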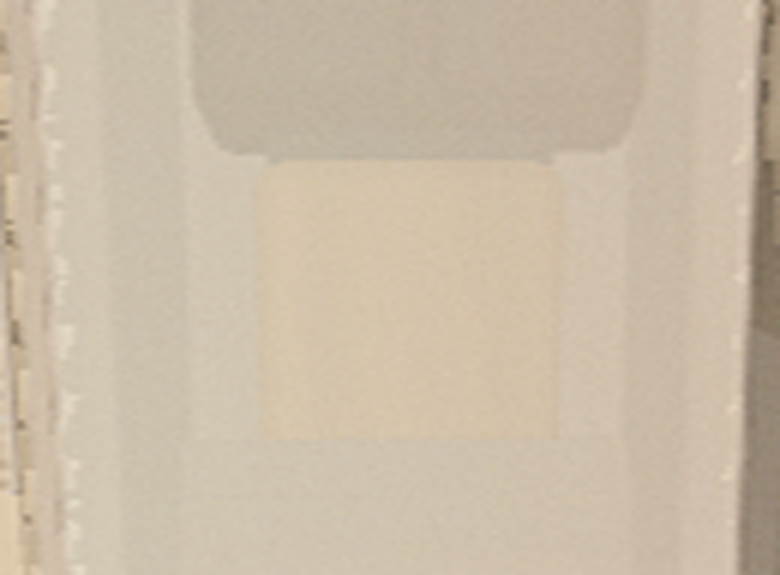

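Emit:
drive_tool --moves '[{"claw": 1,"dx": -0.25,"dy": 0,"dz": 0,"yaw": 0},{"claw": 1,"dx": -0.4,"dy": 0,"dz": 0,"yaw": 0},{"claw": 1,"dx": -0.4,"dy": 0,"dz": 0,"yaw": 0},{"claw": 1,"dx": -0.4,"dy": 0,"dz": 0,"yaw": 0},{"claw": 1,"dx": -0.4,"dy": 0,"dz": 0,"yaw": 0}]'

```text
time_s: 19.1
ee_pos: [526.0, -391.1, 90.9]
ee_rot: [-179.5, -0.2, 20.7]
force: [0.4, -0.1, -1.9]
gripper_width: 15.9
```

```bash
python3 fr.py
```

```text
t 19.1 nose x 22.9 y -1.7 z 90.9 rot [-179.5   -0.2   20.7] Fpush -0.29 lat -0.27 Fz -1.92 torq [-0.1   0.3   0.02]
```

Emit:
drive_tool --moves '[{"claw": 1,"dx": -0.5,"dy": -0.05,"dz": 0,"yaw": 0},{"claw": 1,"dx": -0.5,"dy": 0,"dz": 0,"yaw": 0},{"claw": 1,"dx": -0.5,"dy": 0,"dz": 0,"yaw": 0},{"claw": 1,"dx": -0.5,"dy": 0,"dz": 0,"yaw": 0},{"claw": 1,"dx": -0.5,"dy": 0,"dz": 0,"yaw": 0}]'

```text
time_s: 19.73
ee_pos: [475.5, -409.7, 91.7]
ee_rot: [-179.6, -0.2, 20.7]
force: [0.2, -0.4, -1.5]
gripper_width: 15.7
```

```bash
python3 fr.py; python3 look.py w14
```

```text
t 19.73 nose x -30.9 y -1.1 z 91.7 rot [-179.6   -0.2   20.7] Fpush -0.01 lat -0.43 Fz -1.47 torq [-0.06  0.19  0.  ]
```

View pics/w14.png

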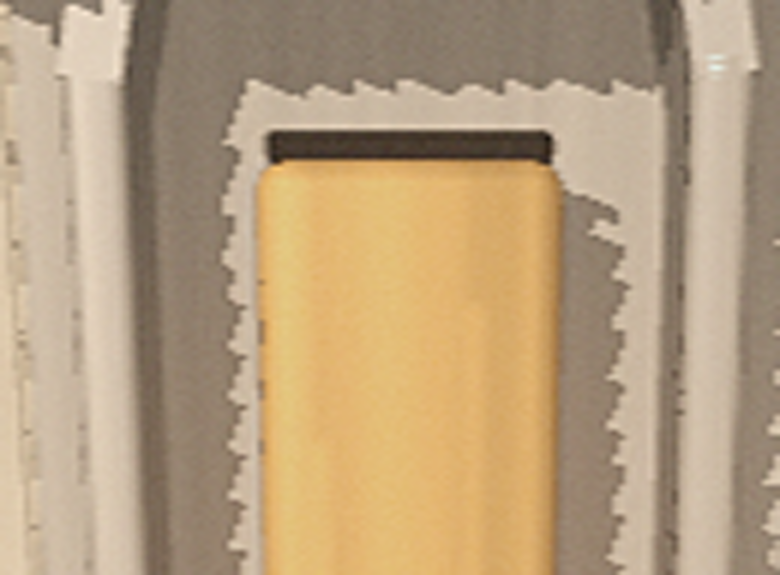

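Emit:
drive_tool --moves '[{"claw": 1,"dx": -0.8,"dy": 0,"dz": -0.5,"yaw": 0},{"claw": 1,"dx": -1,"dy": 0,"dz": -0.7,"yaw": 0},{"claw": 1,"dx": -1,"dy": 0,"dz": -0.7,"yaw": 0},{"claw": 1,"dx": -1,"dy": 0,"dz": -0.5,"yaw": 0},{"claw": 1,"dx": -1,"dy": 0,"dz": 0,"yaw": 0}]'

```text
time_s: 20.4
ee_pos: [379.1, -447.2, 144.5]
ee_rot: [-179.8, -0.2, 20.7]
force: [-0.1, -0.3, -1.3]
gripper_width: 15.5
```

```bash
python3 plan.py 430 -186 130 11.7 22 14
```

```text
now t 20.4 [ 379.1 -447.2  144.5] [-179.8   -0.2   20.7] F [-0.1  -0.27 -1.29] w 15.5
{'dx': 0.58, 'dy': -0.93, 'dz': 0.06, 'yaw': 1.0}
{'dx': 0.43, 'dy': -1.01, 'dz': 0.06, 'yaw': 0.05}
{'dx': 0.42, 'dy': -1.01, 'dz': 0.06, 'yaw': -0.0}
{'dx': 0.42, 'dy': -1.01, 'dz': 0.06, 'yaw': -0.0}
{'dx': 0.42, 'dy': -1.01, 'dz': 0.06, 'yaw': -0.0}
{'dx': 0.43, 'dy': -1.01, 'dz': 0.06, 'yaw': -0.0}
{'dx': 0.42, 'dy': -1.01, 'dz': 0.06, 'yaw': -0.0}
{'dx': 0.42, 'dy': -1.01, 'dz': 0.06, 'yaw': -0.0}
{'dx': 0.43, 'dy': -1.01, 'dz': 0.06, 'yaw': -0.0}
{'dx': 0.42, 'dy': -1.01, 'dz': 0.06, 'yaw': -0.0}
{'dx': 0.43, 'dy': -1.01, 'dz': 0.06, 'yaw': -0.0}
{'dx': 0.42, 'dy': -1.01, 'dz': 0.06, 'yaw': -0.0}
{'dx': 0.06, 'dy': -0.15, 'dz': 0.0, 'yaw': -0.0}
{'dx': 0.0, 'dy': -0.0, 'dz': 0.0, 'yaw': -0.0}
rem 0.1 yawrem 0.0
```

Emit:
drive_tool --moves '[{"claw": 1,"dx": 0.5,"dy": -0.9,"dz": 0,"yaw": 0.5},{"claw": 1,"dx": 0.4,"dy": -1,"dz": 0,"yaw": 0.5},{"claw": 1,"dx": 0.4,"dy": -1,"dz": 0,"yaw": 0},{"claw": 1,"dx": 0.4,"dy": -1,"dz": 0,"yaw": 0},{"claw": 1,"dx": 0.4,"dy": -1,"dz": 0,"yaw": 0}]'

```text
time_s: 21.02
ee_pos: [391.0, -340.3, 144.3]
ee_rot: [-179.7, -0.1, 11.6]
force: [-0.8, -0.3, -1.7]
gripper_width: 15.9
```

Emit:
drive_tool --moves '[{"claw": 1,"dx": 0.4,"dy": -1,"dz": 0,"yaw": 0},{"claw": 1,"dx": 0.4,"dy": -1,"dz": 0,"yaw": 0},{"claw": 1,"dx": 0.4,"dy": -1,"dz": 0.3,"yaw": 0},{"claw": 1,"dx": 0.4,"dy": -1,"dz": 0.3,"yaw": 0},{"claw": 1,"dx": 0.4,"dy": -1,"dz": 0.3,"yaw": 0}]'

```text
time_s: 21.65
ee_pos: [411.4, -226.3, 127.0]
ee_rot: [-179.8, -0.2, 12.0]
force: [0.4, 0.2, -1.3]
gripper_width: 15.9
```

```bash
python3 plan.py 430 -186 100 11.7 22 5
python3 - <<'E'
from h import *
f=grab_frame("wrist");cv2.imwrite("pics/w15.png",f["color"])
E
```

```text
now t 21.65 [ 411.4 -226.3  127. ] [-179.8   -0.2   12. ] F [ 0.43  0.17 -1.25] w 15.9
{'dx': 0.56, 'dy': -0.75, 'dz': 0.57, 'yaw': 0.03}
{'dx': 0.56, 'dy': -0.76, 'dz': 0.57, 'yaw': 0.0}
{'dx': 0.2, 'dy': -0.27, 'dz': 0.21, 'yaw': 0.0}
{'dx': 0.0, 'dy': -0.0, 'dz': -0.0, 'yaw': 0.0}
{'dx': 0.0, 'dy': -0.0, 'dz': -0.0, 'yaw': 0.0}
rem 0.1 yawrem -0.0
```

View pics/w15.png

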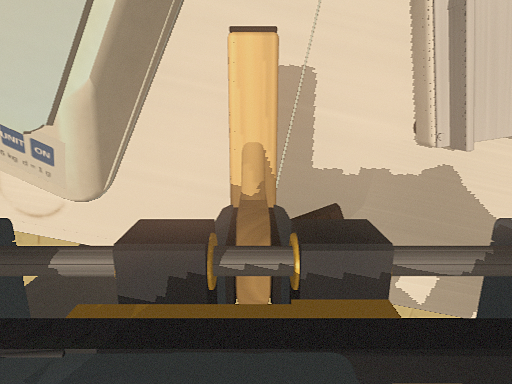

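Emit:
drive_tool --moves '[{"claw": 1,"dx": 0.5,"dy": -0.75,"dz": 0.5,"yaw": 0},{"claw": 1,"dx": 0.4,"dy": -0.75,"dz": 0.6,"yaw": 0},{"claw": 1,"dx": 0.1,"dy": -0.2,"dz": 0.8,"yaw": 0},{"claw": 1,"dx": 0,"dy": 0,"dz": 0.8,"yaw": 0}]'

```text
time_s: 22.2
ee_pos: [425.2, -182.2, 72.7]
ee_rot: [-179.8, -0.3, 12.4]
force: [-1.0, -0.1, -0.6]
gripper_width: 15.7
```

```bash
python3 plan.py 430 -188 49.5 11.7 22 2
```

```text
now t 22.2 [ 425.2 -182.2   72.7] [-179.8   -0.3   12.4] F [-1.01 -0.12 -0.63] w 15.7
{'dx': 0.16, 'dy': 0.3, 'dz': 1.05, 'yaw': 0.08}
{'dx': 0.01, 'dy': 0.04, 'dz': 0.11, 'yaw': 0.0}
rem 0.1 yawrem -0.0
```

Emit:
drive_tool --moves '[{"claw": 1,"dx": 0.1,"dy": 0.2,"dz": 0.5,"yaw": 0},{"claw": 1,"dx": 0,"dy": 0,"dz": 0.4,"yaw": 0},{"claw": 1,"dx": 0,"dy": 0,"dz": 0.1,"yaw": 0}]'

```text
time_s: 22.58
ee_pos: [428.3, -185.1, 51.6]
ee_rot: [-179.8, -0.3, 12.5]
force: [-0.4, -0.3, -1.8]
gripper_width: 15.4
```

```bash
python3 fr.py
```

```text
t 22.57 nose x 4.8 y 225.6 z 51.6 rot [-179.8   -0.3   12.5] Fpush 0.45 lat -0.19 Fz -1.76 torq [-0.12  0.18  0.02]
```

Emit:
drive_tool --moves '[{"claw": 1,"dx": 0,"dy": 0,"dz": 0.06,"yaw": 0},{"claw": 1,"dx": 0,"dy": 0,"dz": 0.06,"yaw": 0}]'

```text
time_s: 22.82
ee_pos: [428.8, -185.4, 49.5]
ee_rot: [-179.8, -0.3, 12.5]
force: [0.0, 0.3, -2.3]
gripper_width: 15.9
```

```bash
python3 fr.py
```

```text
t 22.82 nose x 5.1 y 225.2 z 49.5 rot [-179.8   -0.3   12.5] Fpush -0.12 lat 0.3 Fz -2.31 torq [-0.11  0.2  -0.01]
```

Emit:
drive_tool --moves '[{"claw": 1,"dx": 0,"dy": 0,"dz": 0.05,"yaw": 0},{"claw": 1,"dx": 0,"dy": 0,"dz": 0.05,"yaw": 0}]'

```text
time_s: 23.08
ee_pos: [428.7, -185.6, 49.1]
ee_rot: [-179.8, -0.4, 12.5]
force: [-4.5, -0.2, 8.2]
gripper_width: 15.7
```

```bash
python3 fr.py
```

```text
t 23.07 nose x 4.9 y 225.0 z 49.1 rot [-179.8   -0.4   12.5] Fpush 4.24 lat 1.42 Fz 8.19 torq [0.43 0.17 0.15]
```

The sole is on the worktop (Fz +8 N), so I'm releasing it.

Emit:
drive_tool --moves '[{"claw": 0.5,"dx": 0,"dy": 0,"dz": -0.03,"yaw": 0},{"claw": 0.2,"dx": 0,"dy": 0,"dz": 0,"yaw": 0},{"claw": 0,"dx": 0,"dy": 0,"dz": 0,"yaw": 0}]'

```text
time_s: 23.45
ee_pos: [429.4, -185.9, 50.5]
ee_rot: [-179.9, -0.5, 12.5]
force: [0.5, 0.2, -0.4]
gripper_width: 39.6
```

Emit:
drive_tool --moves '[{"claw": 0,"dx": 0,"dy": 0,"dz": -0.5,"yaw": 0},{"claw": 0,"dx": 0,"dy": 0,"dz": -1,"yaw": 0},{"claw": 0,"dx": 0,"dy": 0,"dz": -1,"yaw": 0},{"claw": 0,"dx": 0,"dy": 0,"dz": -1,"yaw": 0},{"claw": 0,"dx": 0,"dy": 0,"dz": -1,"yaw": 0}]'

```text
time_s: 24.08
ee_pos: [428.1, -186.0, 144.0]
ee_rot: [-179.8, -0.4, 12.5]
force: [-0.6, -0.5, -0.8]
gripper_width: 45.5
```

Emit:
drive_tool --moves '[{"claw": 0,"dx": 0,"dy": 0,"dz": -1,"yaw": 0},{"claw": 0,"dx": 0,"dy": 0,"dz": -1,"yaw": 0},{"claw": 0,"dx": 0,"dy": 0,"dz": -1,"yaw": 0},{"claw": 0,"dx": 0,"dy": 0,"dz": -0.5,"yaw": 0}]'

```text
time_s: 24.58
ee_pos: [428.0, -186.4, 219.6]
ee_rot: [180.0, -0.6, 12.5]
force: [-0.3, 0.3, -0.7]
gripper_width: 45.9
```

```bash
python3 fr.py;python3 - <<'E'
from h import *
f=grab_frame("wrist");cv2.imwrite("pics/w16.png",f["color"])
t=grab_frame("top")["color"]; s=grab_frame("side")["color"]
cv2.imwrite("pics/t3.png",cv2.resize(t[90:290,130:330],None,fx=3,fy=3,interpolation=cv2.INTER_CUBIC))
cv2.imwrite("pics/s3.png",cv2.resize(s[155:305,140:340],None,fx=4,fy=4,interpolation=cv2.INTER_CUBIC))
E
```

```text
t 24.57 nose x 4.0 y 224.5 z 219.6 rot [180.   -0.6  12.5] Fpush 0.18 lat 0.35 Fz -0.71 torq [-0.04  0.11 -0.01]
```

View pics/w16.png

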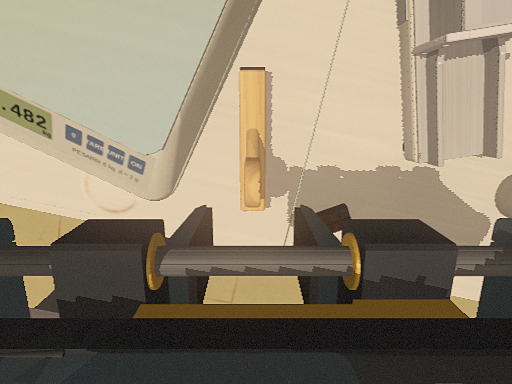

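View pics/t3.png

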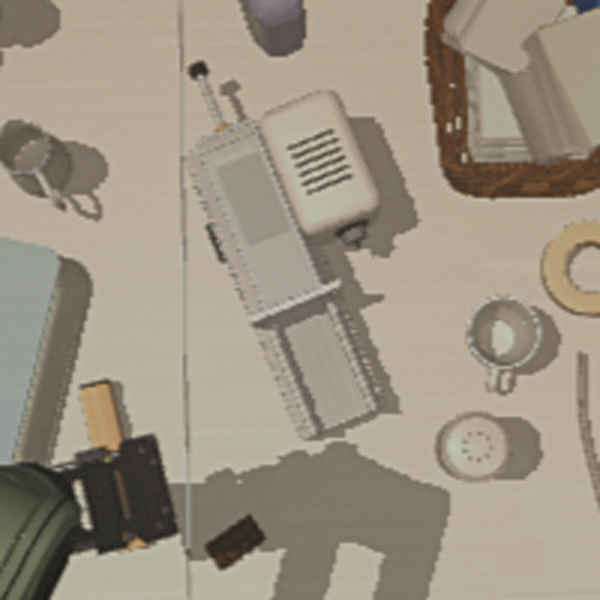

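View pics/s3.png

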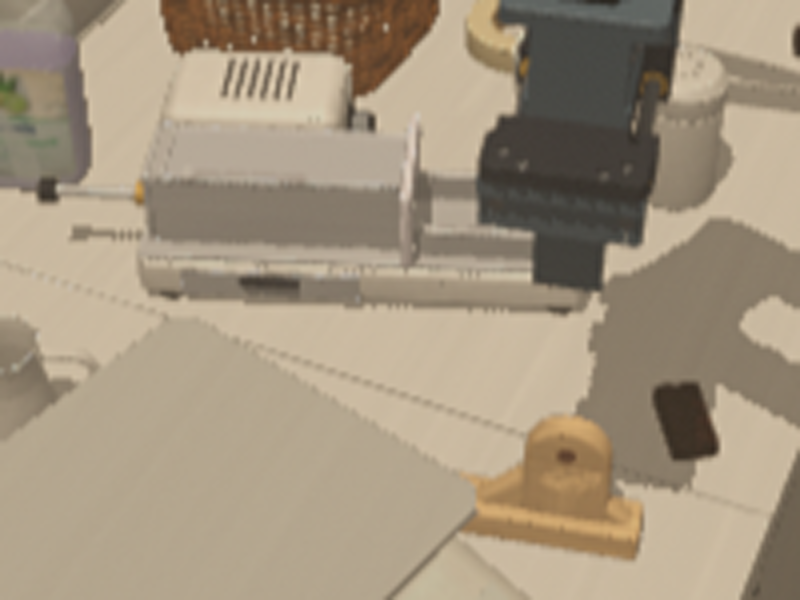

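```bash
python3 plan.py 570 -368 230 20.8 28 9
```

```text
now t 24.73 [ 427.6 -186.2  218.3] [-179.9   -0.5   12.5] F [ 0.43 -0.22 -0.97] w 45.5
{'dx': 0.6, 'dy': 1.26, 'dz': -0.07, 'yaw': -0.97}
{'dx': 0.41, 'dy': 1.34, 'dz': -0.07, 'yaw': 0.0}
{'dx': 0.42, 'dy': 1.33, 'dz': -0.07, 'yaw': 0.0}
{'dx': 0.41, 'dy': 1.34, 'dz': -0.07, 'yaw': 0.0}
{'dx': 0.42, 'dy': 1.33, 'dz': -0.07, 'yaw': 0.0}
{'dx': 0.41, 'dy': 1.34, 'dz': -0.07, 'yaw': 0.0}
{'dx': 0.42, 'dy': 1.33, 'dz': -0.07, 'yaw': 0.0}
{'dx': 0.41, 'dy': 1.34, 'dz': -0.08, 'yaw': 0.0}
{'dx': 0.11, 'dy': 0.34, 'dz': -0.02, 'yaw': 0.0}
rem 0.1 yawrem -0.0
```

Emit:
drive_tool --moves '[{"claw": 0,"dx": 0.4,"dy": 1,"dz": -0.1,"yaw": -0.5},{"claw": 0,"dx": 0.3,"dy": 1,"dz": -0.1,"yaw": -0.5},{"claw": 0,"dx": 0.3,"dy": 1,"dz": -0.1,"yaw": 0},{"claw": 0,"dx": 0.3,"dy": 1,"dz": -0.1,"yaw": 0},{"claw": 0,"dx": 0.3,"dy": 1,"dz": -0.1,"yaw": 0}]'

```text
time_s: 25.35
ee_pos: [488.1, -270.5, 222.7]
ee_rot: [-179.5, -0.1, 21.4]
force: [-0.4, -0.5, 0.3]
gripper_width: 45.7
```

Emit:
drive_tool --moves '[{"claw": 0,"dx": 0.3,"dy": 1,"dz": 0,"yaw": 0},{"claw": 0,"dx": 0.3,"dy": 1,"dz": 0,"yaw": 0},{"claw": 0,"dx": 0.3,"dy": 1,"dz": 0,"yaw": 0},{"claw": 0,"dx": 0.3,"dy": 1,"dz": 0,"yaw": 0},{"claw": 0,"dx": 0.3,"dy": 1,"dz": 0,"yaw": 0}]'

```text
time_s: 25.98
ee_pos: [552.1, -353.8, 213.8]
ee_rot: [-178.9, 0.4, 21.4]
force: [0.4, 0.0, 0.2]
gripper_width: 45.1
```

```bash
python3 fr.py
python3 - <<'E'
from h import *
import pickle
f=grab_frame("wrist");cv2.imwrite("pics/w17.png",f["color"]);pickle.dump(f,open("w17.pkl","wb"))
E
```

```text
t 25.98 nose x 60.6 y 23.9 z 213.8 rot [-178.9    0.4   21.4] Fpush -0.35 lat -0.12 Fz 0.16 torq [-0.07  0.11  0.01]
```

View pics/w17.png

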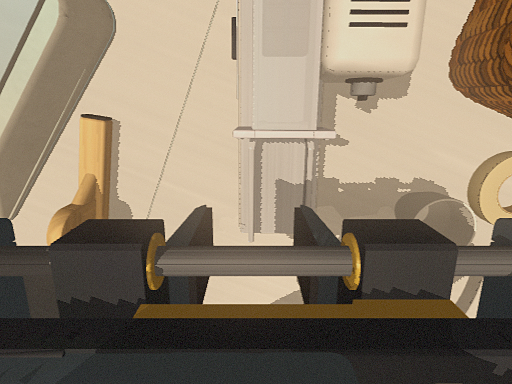

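Emit:
drive_tool --moves '[{"claw": 0,"dx": 1,"dy": 0.2,"dz": -0.3,"yaw": 0},{"claw": 0,"dx": 1,"dy": 0.2,"dz": -0.3,"yaw": 0},{"claw": 0,"dx": 1,"dy": 0.2,"dz": -0.3,"yaw": 0},{"claw": 0,"dx": 1,"dy": 0.2,"dz": 0,"yaw": 0},{"claw": 0,"dx": 1,"dy": 0.2,"dz": 0,"yaw": 0}]'

```text
time_s: 26.65
ee_pos: [653.0, -336.8, 222.8]
ee_rot: [-178.4, 0.8, 21.3]
force: [0.4, 0.2, -0.4]
gripper_width: 45.5
```

```bash
python3 fr.py
python3 - <<'E'
from h import *
import pickle
f=grab_frame("wrist");pickle.dump(f,open("w18.pkl","wb"))
c=cv2.resize(f["color"][0:230,190:370],None,fx=4,fy=2.6,interpolation=2)
g=cv2.createCLAHE(3,(4,4)); lab=cv2.cvtColor(c,cv2.COLOR_BGR2LAB); lab[...,0]=g.apply(lab[...,0])
cv2.imwrite("pics/w18.png",cv2.cvtColor(lab,cv2.COLOR_LAB2BGR))
E
```

```text
t 26.65 nose x 160.9 y 4.0 z 222.8 rot [-178.4    0.8   21.3] Fpush -0.43 lat 0.05 Fz -0.39 torq [-0.11  0.15  0.  ]
```

View pics/w18.png

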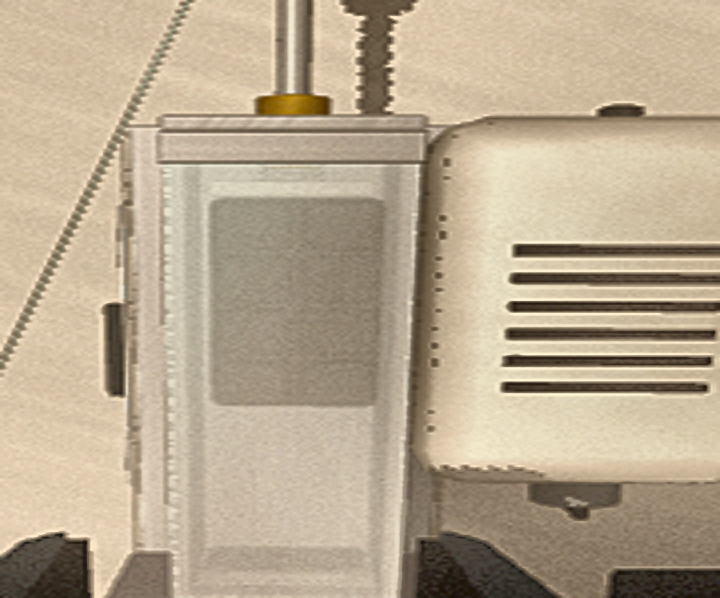

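Run:
```python
from h import *
import pickle
f=pickle.load(open("w18.pkl","rb"))
c=f["color"][55:100,230:300]; c=cv2.resize(c,None,fx=11,fy=11,interpolation=2).astype(float)
lo,hi=np.percentile(c,1),np.percentile(c,99)
cv2.imwrite("pics/w18z.png",np.clip((c-lo)/(hi-lo)*255,0,255).astype(np.uint8))
yaw=np.radians(20.8); ex=np.array([np.cos(yaw),np.sin(yaw),0]);ey=np.array([-ex[1],ex[0],0]);m=np.array([611.8,-357.7,40])
t=lambda u,v:(190+u/4,v/2.6)
for nm,u,v in [("front",297,198),("rear",293,405)]:
    d=onz(f,t(u,v),64)-m; print(nm,d@ex,d@ey)
for nm,u,v,z in [("flap foot?",290,547,46),("flap foot?",290,570,46),("same at hinge",290,570,78)]:
    d=onz(f,t(u,v),z)-m; print(nm,d@ex,d@ey)
```

```text
front 145.13978286817456 -1.039516234552237
rear 67.30858125924411 -1.2975468987221788
flap foot? 1.7588862876059432 -1.5228248202015573
flap foot? -8.960319696706554 -1.6856389375008085
same at hinge 2.768832665623837 -1.4976591696223212
```

View pics/w18z.png

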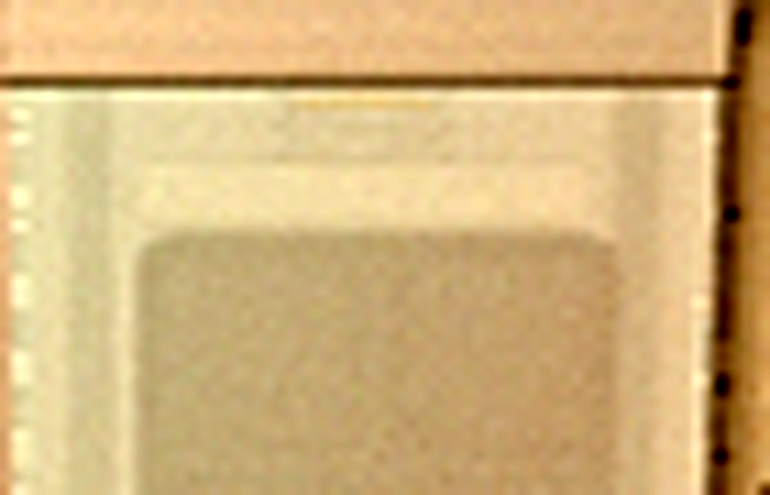

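In the last close view, the white plate (zoomed rows 165–230) sits against the block's front with no gap. The flap's foot is about 2 mm past the hinge line, so it hangs shut. The stick stands free, so I'm handing in.

```bash
python3 -c "
from workcell import job
print(job.job_done())"
```

```text
the job is handed in; nothing more can be done
None
```

The job is done and handed in at about 27 s. I pushed the largest block in with the stick until the spring pushed back. I then drew the stick out and stood it on its sole at its original spot, left of the shaver.

- **Pressing the plate:** the push rose from about 2.5 N to 6.8 N over the last 3 mm or so. That is a press of roughly 2–2.7 mm. The exact figure is uncertain because force noise was about ±0.7 N and the sole rubbed the deck slightly. Peak push on the plate stayed well under 12 N. An earlier reading of 8.5 N came while the sole was pressing on the deck at the flap, before the plate was reached.
- **Block and flap:** in the last wrist view through the hood, the plate lay against the block's front with no visible gap. The block's rear was about 67 mm past the hinge and the flap's foot about 2 mm past it, so the flap is shut. The stick's own position put the rear nearer 63 mm; I put that down to camera error plus my estimate of the nose position.
- **Other items:** the shaker and cup look unmoved in the last top view, and so does the milk jug. The stick stands upright and clear of the shaver, and the gripper was in free air with no contact force when I handed in.

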